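Return the gauging things to their own plates

ROBOT

A 7-joint arm with a two-finger parallel gripper is mounted at the origin on a cart in front of the work surface, level with it; the furniture and walls round the work are solid. World frame = base frame: x ahead of the robot, y to its left, z up, the work surface at z = 0. Lengths are in m, angles in rad, forces in N, time in s.
With the tool pointing down it reaches from about 0.425 to 0.875 m from the base axis. Payload 4.7 kg.
Tool frame: the origin (TCP) lies on the centre line of the jaws, within the pads' length; the fingertips stand 19 mm ahead of it and the grasp point (between the pads) is the TCP; z points along the fingers, y is the line along which they close (so a half turn about z gives the same grasp; the last joint's range is limited). The gripper opens to 87 mm and grips with 3 to 60 N. Pads are 19 mm wide; open, the fingers measure 117 mm over their backs; the gripper's body (75 mm by 190 mm) begins 51 mm behind the grasp point.
Start: joints at [1.353, 0.321, -0.07, 1.45, 0.023, 1.371, -0.057], TCP at [0.149, -0.633, 0.212] pointing down, gripper open.
Joint ranges: [-2.86, 2.86], [-0.3, 2.09], [-1.38, 1.24], [0.06, 2.45], [-1.56, 4.7], [0.09, 2.05], [-2.69, 2.69]. Speed limits (rad/s): [2.57, 2.57, 3.14, 3.14, 3.14, 3.14, 3.14].

INTERFACE

Orientations are given as a unit quaternion [w, x, y, z].
In Python, from cell import bot gives the robot as it stands.
- The arm moves only by the tool step_arm, never from a script. Its argument "moves" is a list of rows, each an object with "dp": the shift along the tool's x, y, z in mm, a list of three; "rotation": the turn, a rotation vector about the tool's x, y, z in degrees, a list of three; "jaw": the closure, from 0 (fully open) to 1 (shut). In form: [{"dp": [x, y, z], "rotation": [ax, ay, az], "jaw": jaw}, ...]. A call has 1 to 20 rows; each row shifts and turns the commanded pose from where the row before left it, along the tool's axes as they then stand; what a row does not reach is not made up. A row lasts 1/12 s, in which the tool goes at most 41.7 mm and 7.16 degrees, less where a joint would pass 70% of its speed; a pose out of reach is approached as far as the arm can. A call is refused whole if a number of a shift passes 41.7 or a number of a turn 7.16, either way. A call with a gripper value outside its range is refused whole. The fingers move at their own pace and stop on an object; "grip_force" is the grip in N (left out, the last holds). Time passes only in rows, so rows that do not move let the fingers close. It gives the time, the measured TCP pose, the force, the opening and the grip force at its end, in the units of the state.
- bot.observe(): the state, without advancing time (a new reading comes with each control period).
- bot.grab_frame(name): name is "scene" or "top"; returns the picture (400x640x3 uint8, red, green, blue); there is no depth.
- bot.calibration(name): a dict with "fx", "fy", "cx", "cy" (pixels), "R" (3x3) and "t" (3): a world point X has camera coordinates R X + t. Camera axes: x right, y down, z forward; pixel columns grow to the right and rows downward; lengths in m; the calibration is good to about 2 mm. A picture is of the moment at which its call begins. calibration takes no time and is no camera call.
- bot.finish_job(): hands the job in; it is judged then, once.
The state is a dict: "t": time; "joints": joint angles; "qvel": joint speeds; "tau": joint torques, N m; "tool_pos": TCP position; "tcp_rot": TCP orientation; "force": force on the tool from outside, world axes, zero at the start; "torque": the same for the moment, N m; "gripper_width": finger opening in m; "grip_force": force on a finger pad.
Only numpy, scipy, OpenCV 4.12 (cv2) and the standard library are available. Lean on these libraries where they do the work, as an engineer would, in place of code of your own. Each camera call takes 0.05 s, during which the arm holds its last target. There are 200 camera calls.

TASK

The loupe, the resin sample and the steel ring gauge have each been put on the wrong wood-faced plate. Move them so that the ring gauge lies flat in the middle of the round plate, the loupe stands in the middle of the square plate and the resin sample stands in the middle of the long plate. Begin by setting one of them down on the empty rubber mat to make room, keep all three upright throughout, and do not disturb the dropper bottle or the USB stick.

Things in the scene. Friction and masses are not known exactly. Their poses are not given: they have to be found in the camera images.
- loupe_center (a point): stand loupe: upright black cylinder, diameter 40 mm, 42 mm tall, with a lens on top, about 60 g; starts near the middle of the round plate. The point is its centre, half-way up; z axis up. Belongs on the square plate
- resin_center (a point): resin-mounted sample: plain short upright cylinder, diameter 32 mm, 24 mm tall, about 30 g; starts near the middle of the square plate. The point is its centre, half-way up; z axis up. Belongs on the long plate
- ring_center (a point): steel ring gauge: thick flat ring, outer diameter 52 mm, with an open bore, 15 mm high, lying flat, about 120 g; starts near the middle of the long plate. The point is the centre of the ring, half-way up (in the bore); z axis up. Belongs on the round plate. Grasp it across its outside
- round_plate_top (a point): round plate, fixed: aluminium disc of diameter 100 mm with a flat wooden top, no rim, top 8 mm above the worktop. The point is the centre of its top face
- square_plate_top (a point): square plate, fixed: aluminium, 90 x 90 mm with a flat wooden top, no rim, top 8 mm above the worktop. The point is the centre of its top face; x and y along the sides
- long_plate_top (a point): long plate, fixed: aluminium, 130 mm along its x axis and 70 mm along its y axis, with a flat wooden top, no rim, top 8 mm above the worktop. The point is the centre of its top face
- mat_top (a point): rubber mat, fixed, empty at the start: dark, with half-round ends, 140 mm along its x axis and 80 mm along its y axis, 8 mm thick, flat. The point is the centre of its top face
- bottle_center (a point): bystander: dropper bottle standing upright beyond the plates, diameter 33 mm, 102 mm tall. (To its right, beyond the middle of the plates at about x 0.71 m, y 0, stands a fixed white power-socket tower about 0.25 m tall: keep the gripper clear of it.) The point is its centre, half-way up. Not to be moved
- usb_center (a point): bystander: small USB stick lying flat beyond the plates, right of the middle, 17 x 48 x 8 mm, longest along its own y axis. The point is its centre, half-way up. Not to be moved
There are look-alikes about, which are no part of the job. Of the things that look like the part that bears ring_center, the smallest one is meant. What is shaped like the part that bears resin_center but blue is not meant.

How it is judged:
By the outcome, as a careful person would: the job done as asked, in the order asked, and still so for the second after the job is handed in, with the robot touching nothing.
It also fails if it takes over 112 s, if anything falls off the work surface, if the arm or the gripper's body presses on something with over 40 N, if the wrist force passes 120 N, or if a joint passes its speed limit or range.

## Working session

There is one attempt and no reset: what is moved stays moved. The work goes in short steps, Python scripts to look and compute and a tool call to move; the robot and the scene stay as the last step left them, time stands still between calls to the robot, and variables do not carry over. Pictures are saved under pics/ and viewed, at most 14 in all, crops included, and the job is handed in when it is done.

Besides the shell and the picture viewer there is one more tool, called after "Request:" by a JSON object that holds its "method" and its "body", one argument or row to a line. step_arm: Moves the arm, as the interface text tells. Its arguments: {"type":"object","properties":{"moves":{"type":"array"},"grip_force":{"type":"number"}},"required":["moves"]}

```bash
mkdir -p pics
python3 - <<'E'
from cell import bot
import cv2
for n in("scene","top"):
    cv2.imwrite(f"pics/{n}0.png",bot.grab_frame(n)[...,::-1]); print(n,bot.calibration(n))
s=bot.observe();print(s["t"],s["tool_pos"],s["tcp_rot"],s["gripper_width"],s["force"])
E
```

```text
scene {'fx': 451.6442010095354, 'fy': 451.6442010095354, 'cx': 321.58058770476964, 'cy': 195.27488770542936, 'R': array([[ 0.99952159,  0.02862468, -0.0117142 ],
       [ 0.01357592, -0.74635501, -0.66540957],
       [-0.02779009,  0.6649322 , -0.74638655]]), 't': array([-0.56132184,  0.04317756,  1.19632858])}
top {'fx': 403.20233289822875, 'fy': 403.20233289822875, 'cx': 321.19986908856777, 'cy': 209.0082889736376, 'R': array([[-4.08157984e-04, -9.99941409e-01, -1.08172519e-02],
       [-9.86814760e-01,  2.15356009e-03, -1.61839402e-01],
       [ 1.61853216e-01,  1.06085678e-02, -9.86757820e-01]]), 't': array([0.01915838, 0.59282338, 1.06718525])}
0.1 [ 0.14915952 -0.63212401  0.21078488] [-8.39846816e-04  9.93292117e-01  1.15628929e-01 -1.23749073e-04] 0.08709531776343311 [0.33720333 0.52817276 0.01725961]
```

View pics/scene0.png

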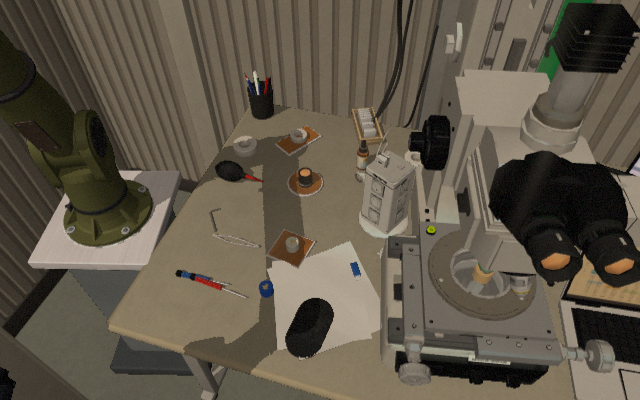

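View pics/top0.png

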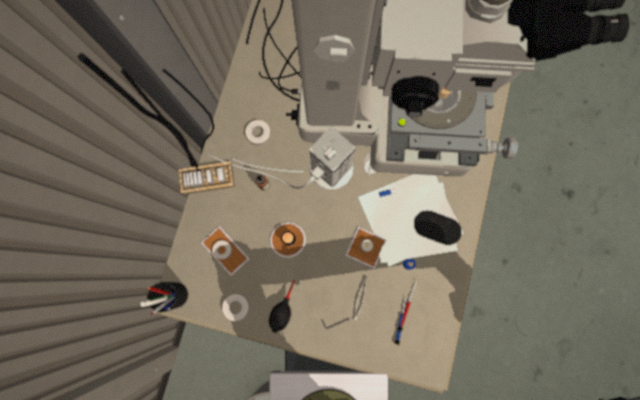

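The top view shows the round plate at (288,239) with the loupe, the square plate at (366,246) with the resin sample, and the long plate at (224,250) with the ring. The black mat is at about (438,228), the bottle at (261,182) and the USB stick at (385,193). I'll zoom in on both views to confirm.

Run:
```python
import cv2,numpy as np
a=cv2.imread("pics/top0.png")[170:330,190:470]; b=cv2.imread("pics/scene0.png")[110:370,200:440]
cv2.imwrite("pics/ctop.png",cv2.resize(a,(784,448),interpolation=cv2.INTER_CUBIC))
cv2.imwrite("pics/csc.png",cv2.resize(b,(552,598),interpolation=cv2.INTER_CUBIC))
```

```text
(no output)
```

View pics/ctop.png

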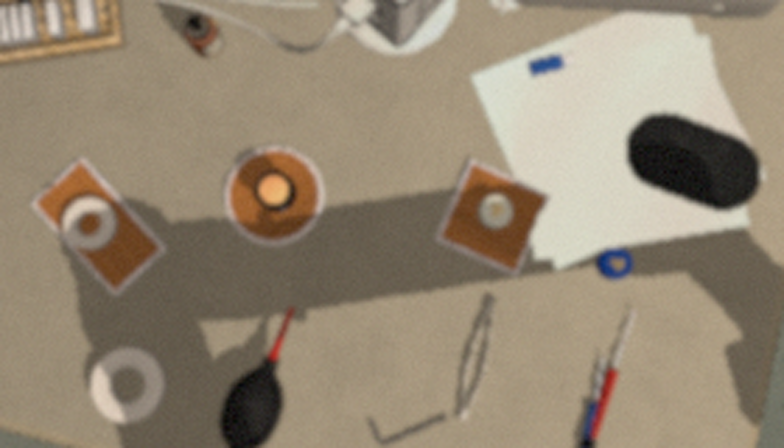

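View pics/csc.png

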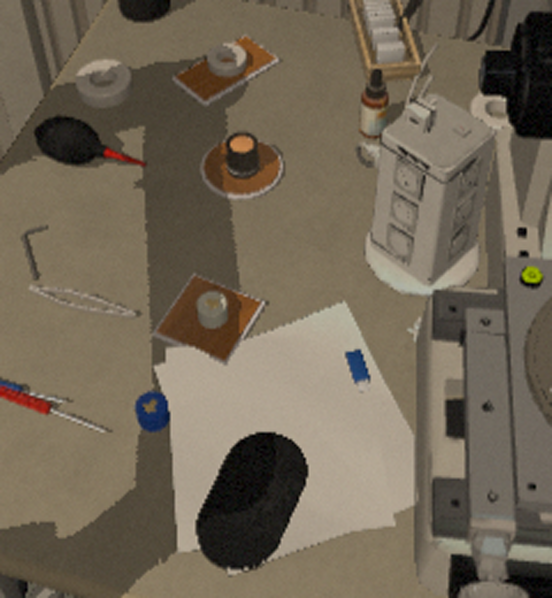

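The mat is a flat black stadium on the paper, at top-crop (693,161). The ring on the long plate is the smallest of the three rings, and the grey resin sample is the one on the square plate. The blue look-alike is at crop (615,263). Next I'll measure positions in both views.

```bash
cat > h.py <<'E'
import cv2,numpy as np
from cell import bot
def ray(n,uv,z):
    c=bot.calibration(n);R,t=c["R"],c["t"];uv=np.atleast_2d(np.float64(uv))
    d=np.c_[(uv[:,0]-c["cx"])/c["fx"],(uv[:,1]-c["cy"])/c["fy"],np.ones(len(uv))]@R
    C=-R.T@t;return (C+d*((z-C[2])/d[:,2])[:,None])[:,:2]
def proj(n,X):
    c=bot.calibration(n);p=c["R"]@np.array(X)+c["t"];return p[0]/p[2]*c["fx"]+c["cx"],p[1]/p[2]*c["fy"]+c["cy"]
def cont(m,roi):
    k=np.zeros_like(m);x,y,w,h=roi;k[y:y+h,x:x+w]=m[y:y+h,x:x+w]
    k=cv2.morphologyEx(k,cv2.MORPH_OPEN,np.ones((2,2),np.uint8))
    cs=[c for c in cv2.findContours(k,cv2.RETR_EXTERNAL,cv2.CHAIN_APPROX_NONE)[0]]
    return max(cs,key=cv2.contourArea).reshape(-1,2)
def rect(P):
    c,s,a=cv2.minAreaRect((P*1000).astype(np.float32));return np.round(c,1),np.round(s,1),round(a,1)
def circ(P):
    c,r=cv2.minEnclosingCircle((P*1000).astype(np.float32));return np.round(c,1),round(2*r,1)
E
python3 - <<'E'
from h import *
R={"top":dict(long=(195,218,58,62),round=(265,215,46,46),square=(340,222,50,50),mat=(405,200,65,50),usb=(375,185,20,14)),
"scene":dict(long=(270,120,56,40),round=(283,160,46,40),square=(262,225,60,48),mat=(280,290,60,72),usb=(345,255,20,28))}
for n in R:
    im=cv2.imread(f"pics/{n}0.png");hsv=cv2.cvtColor(im,cv2.COLOR_BGR2HSV)
    wood=cv2.inRange(hsv,(3,115,40),(20,255,255));black=cv2.inRange(hsv,(0,0,0),(180,255,62));blue=cv2.inRange(hsv,(100,120,30),(130,255,255))
    for k,r in R[n].items():
        m=black if k=="mat" else blue if k=="usb" else wood
        c=cont(m,r);P=ray(n,c,.008)
        print(n,k,circ(P) if k=="round" else rect(P))
        if k in("long","square"):
            # object: non-wood inside the plate hull
            h=np.zeros_like(m);cv2.fillConvexPoly(h,cv2.convexHull(c),255);h=cv2.erode(h,np.ones((3,3)))
            o=cont(cv2.bitwise_and(h,cv2.bitwise_not(m)),r);print("   obj",circ(ray(n,o,.023 if k=="long" else .032)),cv2.boundingRect(o))
        if k=="round":
            m2=cv2.inRange(hsv,(5,60,150),(25,200,255));o=cont(m2,(r[0]+8,r[1]+4,r[2]-16,r[3]-16));print("   lens",circ(ray(n,o,.05)),cv2.boundingRect(o))
            o=cont(black,r);print("   dark",cv2.boundingRect(o))
for n,uv,z in(("top",(262,180),.1),("scene",(363,143),.1),("scene",(361,177),0)): print("bottle",ray(n,uv,z))
E
```

```text
top long (array([457.3, 268.8]), array([58.8, 56.6]), 46.1)
   obj (array([469.1, 272.8]), 22.0) (228, 251, 5, 8)
top round (array([510.2, 111.7]), 86.3)
   lens (array([530.4,  91.6]), 62.6) (286, 224, 18, 16)Traceback (most recent call last):
  File "<stdin>", line 17, in <module>
  File "h.py", line 13, in cont
    return max(cs,key=cv2.contourArea).reshape(-1,2)
           ~~~^^^^^^^^^^^^^^^^^^^^^^^^
ValueError: max() iterable argument is empty
```

Run:
```python
from h import *
im=cv2.imread("pics/top0.png");h=cv2.cvtColor(im,cv2.COLOR_BGR2HSV)
for nm,y,xs in(("long",250,range(200,252,3)),("round",239,range(264,312,3)),("square",246,range(342,392,3)),("mat",228,range(405,470,4))):
    print(nm,[(x,*h[y,x].tolist()) for x in xs])
im=cv2.imread("pics/scene0.png");h=cv2.cvtColor(im,cv2.COLOR_BGR2HSV)
for nm,y,xs in(("long",139,range(272,326,3)),("round",178,range(284,328,3)),("square",246,range(264,320,3)),("mat",325,range(280,340,4))):
    print(nm,[(x,*h[y,x].tolist()) for x in xs])
```

```text
long [(200, 20, 62, 151), (203, 19, 62, 152), (206, 16, 54, 157), (209, 13, 62, 181), (212, 14, 63, 163), (215, 15, 40, 164), (218, 12, 88, 104), (221, 13, 172, 110), (224, 13, 157, 109), (227, 14, 46, 139), (230, 15, 46, 132), (233, 13, 171, 109), (236, 15, 193, 103), (239, 11, 77, 120), (242, 14, 42, 115), (245, 16, 61, 100), (248, 16, 56, 101), (251, 19, 57, 107)]
round [(264, 19, 60, 154), (267, 18, 64, 156), (270, 13, 37, 174), (273, 12, 160, 166), (276, 13, 178, 166), (279, 14, 175, 147), (282, 14, 136, 139), (285, 15, 138, 231), (288, 17, 129, 231), (291, 17, 128, 221), (294, 17, 201, 52), (297, 13, 181, 148), (300, 14, 179, 145), (303, 10, 76, 175), (306, 18, 50, 174), (309, 20, 63, 163)]
square [(342, 20, 58, 105), (345, 17, 63, 106), (348, 17, 51, 114), (351, 10, 92, 114), (354, 13, 182, 98), (357, 12, 193, 103), (360, 14, 114, 105), (363, 22, 39, 150), (366, 20, 84, 149), (369, 18, 58, 154), (372, 16, 60, 136), (375, 14, 168, 108), (378, 15, 176, 110), (381, 13, 88, 133), (384, 22, 28, 210), (387, 24, 25, 215), (390, 25, 23, 214)]
mat [(405, 24, 25, 217), (409, 24, 25, 214
[... 940 characters left out ...]
6, 19, 72, 120)]
square [(264, 19, 71, 126), (267, 18, 70, 87), (270, 21, 68, 86), (273, 15, 124, 99), (276, 12, 146, 91), (279, 14, 161, 84), (282, 14, 154, 83), (285, 15, 146, 77), (288, 21, 49, 110), (291, 23, 53, 110), (294, 23, 50, 118), (297, 21, 49, 89), (300, 12, 159, 80), (303, 14, 157, 78), (306, 14, 186, 126), (309, 13, 182, 133), (312, 15, 38, 120), (315, 19, 78, 127), (318, 17, 70, 127)]
mat [(280, 18, 45, 169), (284, 17, 46, 168), (288, 17, 45, 171), (292, 150, 67, 19), (296, 68, 68, 15), (300, 100, 55, 14), (304, 30, 164, 14), (308, 30, 14, 18), (312, 50, 48, 16), (316, 23, 39, 26), (320, 8, 35, 29), (324, 8, 55, 37), (328, 165, 23, 22), (332, 19, 42, 176), (336, 17, 46, 179)]
```

```bash
cat > m.py <<'E'
from h import *
RO={"top":dict(long=(195,218,58,62),round=(265,215,46,46),square=(340,222,50,50),mat=(405,200,65,50),usb=(375,185,20,14)),
"scene":dict(long=(270,120,56,40),round=(283,160,46,40),square=(262,225,60,48),mat=(280,290,60,72),usb=(345,255,20,28))}
def pts(m,roi):
    x,y,w,h=roi;k=np.zeros_like(m);k[y:y+h,x:x+w]=cv2.morphologyEx(m[y:y+h,x:x+w],cv2.MORPH_OPEN,np.ones((2,2),np.uint8))
    _,L,S,_=cv2.connectedComponentsWithStats(k)
    keep=[i for i in range(1,len(S)) if S[i,4]>=25]
    return np.argwhere(np.isin(L,keep))[:,::-1].astype(np.int32)
def measure(n,im,z0=0.008,names=None):
    h=cv2.cvtColor(im,cv2.COLOR_BGR2HSV)
    wood=cv2.inRange(h,(3,108,45),(24,255,255));black=cv2.inRange(h,(0,0,0),(180,255,58));blue=cv2.inRange(h,(100,120,30),(130,255,255))
    for k,r in RO[n].items():
        if names and k not in names: continue
        p=pts(black if k=="mat" else blue if k=="usb" else wood,r);hull=cv2.convexHull(p).reshape(-1,2)
        P=ray(n,hull,.008);print(n,k,circ(P) if k=="round" else rect(P))
        if k in("mat","usb"): continue
        H=np.zeros(wood.shape,np.uint8);cv2.fillConvexPoly(H,hull,255);H=cv2.erode(H,np.ones((3,3)))
        hole=cv2.bitwise_and(H,cv2.bitwise_not(wood)) if k!="round" else cv2.bitwise_and(H,cv2.inRange(h,(0,0,125),(180,150,255)))
        o=cont(hole,r);print("   obj bbox",cv2.boundingRect(o),*[(z,circ(ray(n,o,z))) for z in((.05,) if k=="round" else (.023,) if k=="long" else (.032,))])
E
python3 - <<'E'
from m import *
for n in RO: measure(n,cv2.imread(f"pics/{n}0.png"))
for n,uv,z in(("top",(262,180),.1),("scene",(363,143),.1),("scene",(361,177),0)): print("bottle",ray(n,uv,z))
E
```

```text
top long (array([479.9, 290. ]), array([119.2,  57.9]), 43.5)
   obj bbox (213, 241, 20, 20) (0.023, (array([480.5, 294.5]), 57.0))
top round (array([510.4, 112.1]), 87.2)
   obj bbox (283, 233, 11, 11) (0.05, (array([512. , 108.7]), 30.8))
top square (array([ 487.5, -109.9]), array([76.9, 77.6]), 65.5)
   obj bbox (362, 240, 13, 13) (0.032, (array([ 491.7, -109.4]), 36.1))
top mat (array([ 543.4, -313. ]), array([130.6,  71.2]), 68.7)
top usb (array([ 644.1, -166.5]), array([ 7.5, 27.3]), 11.3)
scene long (array([484.6, 284.9]), array([121.4,  61.8]), 43.6)
   obj bbox (292, 131, 16, 13) (0.023, (array([489.4, 280.3]), 60.9))
scene round (array([513.5, 111.6]), 97.4)Traceback (most recent call last):
  File "<stdin>", line 2, in <module>
  File "m.py", line 19, in measure
    o=cont(hole,r);print("   obj bbox",cv2.boundingRect(o),*[(z,circ(ray(n,o,z))) for z in((.05,) if k=="round" else (.023,) if k=="long" else (.032,))])
  File "h.py", line 13, in cont
    return max(cs,key=cv2.contourArea).reshape(-1,2)
           ~~~^^^^^^^^^^^^^^^^^^^^^^^^
ValueError: max() iterable argument is empty
```

Request:
{"method": "step_arm", "body": {
  "moves": [
    {"dp": [0, 0, 0], "rotation": [0, 0, 6.6], "jaw": 0},
    {"dp": [0, 0, 0], "rotation": [0, 0, 6.6], "jaw": 0},
    {"dp": [19, -29, 4], "rotation": [0, 0, 0], "jaw": 0},
    {"dp": [19, -29, 4], "rotation": [0, 0, 0], "jaw": 0},
    {"dp": [19, -29, 4], "rotation": [0, 0, 0], "jaw": 0},
    {"dp": [19, -29, 4], "rotation": [0, 0, 0], "jaw": 0},
    {"dp": [19, -29, 4], "rotation": [0, 0, 0], "jaw": 0},
    {"dp": [19, -29, 4], "rotation": [0, 0, 0], "jaw": 0},
    {"dp": [19, -29, 4], "rotation": [0, 0, 0], "jaw": 0},
    {"dp": [19, -29, 4], "rotation": [0, 0, 0], "jaw": 0},
    {"dp": [19, -29, 4], "rotation": [0, 0, 0], "jaw": 0},
    {"dp": [19, -29, 4], "rotation": [0, 0, 0], "jaw": 0},
    {"dp": [19, -29, 4], "rotation": [0, 0, 0], "jaw": 0},
    {"dp": [19, -29, 4], "rotation": [0, 0, 0], "jaw": 0},
    {"dp": [19, -29, 4], "rotation": [0, 0, 0], "jaw": 0},
    {"dp": [19, -29, 4], "rotation": [0, 0, 0], "jaw": 0},
    {"dp": [19, -29, 4], "rotation": [0, 0, 0], "jaw": 0},
    {"dp": [19, -29, 4], "rotation": [0, 0, 0], "jaw": 0},
    {"dp": [19, -29, 4], "rotation": [0, 0, 0], "jaw": 0},
    {"dp": [19, -29, 4], "rotation": [0, 0, 0], "jaw": 0}
  ],
  "grip_force": 15
}}

```text
t: 1.77
tool_pos: [0.4909, -0.1086, 0.1394]
tcp_rot: [0.0, 1.0, 0.001, -0.0]
force: [1.2, -1.0, -0.4]
gripper_width: 0.0871
grip_force: 0.0
```

Request:
{"method": "step_arm", "body": {
  "moves": [
    {"dp": [0, 0, 15], "rotation": [0, 0, 0], "jaw": 0},
    {"dp": [0, 0, 20], "rotation": [0, 0, 0], "jaw": 0},
    {"dp": [0, 0, 20], "rotation": [0, 0, 0], "jaw": 0},
    {"dp": [0, 0, 20], "rotation": [0, 0, 0], "jaw": 0},
    {"dp": [0, 0, 15], "rotation": [0, 0, 0], "jaw": 0},
    {"dp": [0, 0, 10], "rotation": [0, 0, 0], "jaw": 0},
    {"dp": [0, 0, 5], "rotation": [0, 0, 0], "jaw": 0},
    {"dp": [0, 0, 4], "rotation": [0, 0, 0], "jaw": 0},
    {"dp": [0, 0, 0], "rotation": [0, 0, 0], "jaw": 0},
    {"dp": [0, 0, 0], "rotation": [0, 0, 0], "jaw": 1},
    {"dp": [0, 0, 0], "rotation": [0, 0, 0], "jaw": 1},
    {"dp": [0, 0, 0], "rotation": [0, 0, 0], "jaw": 1},
    {"dp": [0, 0, 0], "rotation": [0, 0, 0], "jaw": 1},
    {"dp": [0, 0, 0], "rotation": [0, 0, 0], "jaw": 1},
    {"dp": [0, 0, 0], "rotation": [0, 0, 0], "jaw": 1},
    {"dp": [0, 0, 0], "rotation": [0, 0, 0], "jaw": 1},
    {"dp": [0, 0, 0], "rotation": [0, 0, 0], "jaw": 1},
    {"dp": [0, 0, 0], "rotation": [0, 0, 0], "jaw": 1},
    {"dp": [0, 0, 0], "rotation": [0, 0, 0], "jaw": 1}
  ],
  "grip_force": 15
}}

```text
t: 3.35
tool_pos: [0.4905, -0.1102, 0.0307]
tcp_rot: [0.0, 1.0, 0.001, -0.0]
force: [0.3, 0.7, -0.2]
gripper_width: 0.0281
grip_force: 0.0
```

Run:
```python
from h import *
o=bot.observe();print(o["gripper_width"],o["grip_force"])
a=bot.grab_frame("scene")[190:300,230:360,::-1];b=bot.grab_frame("top")[200:310,310:440,::-1]
cv2.imwrite("pics/g1.png",cv2.resize(np.hstack([a,b]),(780,330),interpolation=cv2.INTER_CUBIC))
o=bot.observe();print(o["gripper_width"],o["grip_force"])
```

```text
0.028088393172834205 0.0
0.020341520180936497 0.0
```

View pics/g1.png

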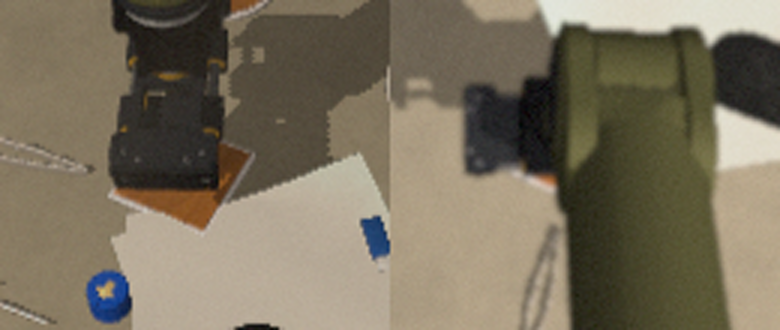

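The fingers have closed past 32 mm with no grip force, so the sample isn't between them. I'll open, lift and look again.

Request:
{"method": "step_arm", "body": {
  "moves": [
    {"dp": [0, 0, 0], "rotation": [0, 0, 0], "jaw": 0},
    {"dp": [0, 0, 0], "rotation": [0, 0, 0], "jaw": 0},
    {"dp": [0, 0, 0], "rotation": [0, 0, 0], "jaw": 0},
    {"dp": [0, 0, 0], "rotation": [0, 0, 0], "jaw": 0},
    {"dp": [0, 0, 0], "rotation": [0, 0, 0], "jaw": 0},
    {"dp": [0, 0, 0], "rotation": [0, 0, 0], "jaw": 0},
    {"dp": [0, 0, 0], "rotation": [0, 0, 0], "jaw": 0},
    {"dp": [0, 0, 0], "rotation": [0, 0, 0], "jaw": 0},
    {"dp": [0, 0, -15], "rotation": [0, 0, 0], "jaw": 0},
    {"dp": [0, 0, -40], "rotation": [0, 0, 0], "jaw": 0},
    {"dp": [0, 0, -40], "rotation": [0, 0, 0], "jaw": 0},
    {"dp": [0, 30, -10], "rotation": [0, 0, 0], "jaw": 0},
    {"dp": [0, 40, 0], "rotation": [0, 0, 0], "jaw": 0},
    {"dp": [0, 40, 0], "rotation": [0, 0, 0], "jaw": 0},
    {"dp": [0, 40, 0], "rotation": [0, 0, 0], "jaw": 0},
    {"dp": [0, 0, 0], "rotation": [0, 0, 0], "jaw": 0}
  ]
}}

```text
t: 4.78
tool_pos: [0.4884, -0.2706, 0.1356]
tcp_rot: [0.002, 1.0, -0.005, -0.0]
force: [-1.4, -1.0, -1.2]
gripper_width: 0.0868
grip_force: 0.0
```

Run:
```python
from h import *
o=bot.observe();print(o["gripper_width"],o["tool_pos"])
A=bot.grab_frame("scene")[...,::-1];B=bot.grab_frame("top")[...,::-1]
cv2.imwrite("pics/s2.png",A);cv2.imwrite("pics/t2.png",B)
cv2.imwrite("pics/g2.png",cv2.resize(np.hstack([A[190:320,230:360],B[200:330,310:440]]),(780,390),interpolation=cv2.INTER_CUBIC))
```

```text
0.08682479517711221 [ 0.48844993 -0.27058935  0.13557179]
```

View pics/g2.png

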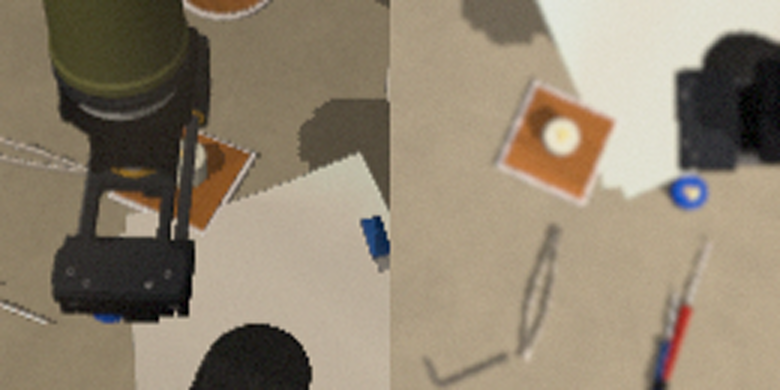

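Run:
```python
from h import *
p=bot.observe()["tool_pos"]
for n in("scene","top"):
    print(n,proj(n,p),proj(n,p+[0,0,-.019]),proj(n,p+[0,.05,.0]),proj(n,p+[0,-.05,0]),proj(n,p+[0,0,.05]))
    print(" resin",proj(n,[.4917,-.1094,.02]))
A=cv2.imread("pics/s2.png");B=cv2.imread("pics/t2.png")
cv2.imwrite("pics/g3.png",cv2.resize(np.hstack([A[150:350,180:380],B[130:330,330:530]]),(800,400),interpolation=cv2.INTER_CUBIC))
```

```text
scene (np.float64(281.4389824649986), np.float64(272.6683038593957)) (np.float64(282.16579106467304), np.float64(277.6735001372147)) (np.float64(283.54504918539277), np.float64(252.01417531092252)) (np.float64(279.1727087003658), np.float64(294.89357773485915)) (np.float64(279.4131117636282), np.float64(258.71706484215747))
 resin (np.float64(291.37884163279324), np.float64(244.02633457161886))
top (np.float64(432.8328903099786), np.float64(243.6603733031896)) (np.float64(430.87933775440297), np.float64(244.23393488226503)) (np.float64(412.82904648515944), np.float64(243.68514350866252)) (np.float64(452.85775247225376), np.float64(243.63557707129192)) (np.float64(438.3381086292499), np.float64(242.04404529433003))
 resin (np.float64(367.0880955666073), np.float64(246.3012629319178))
```

View pics/g3.png

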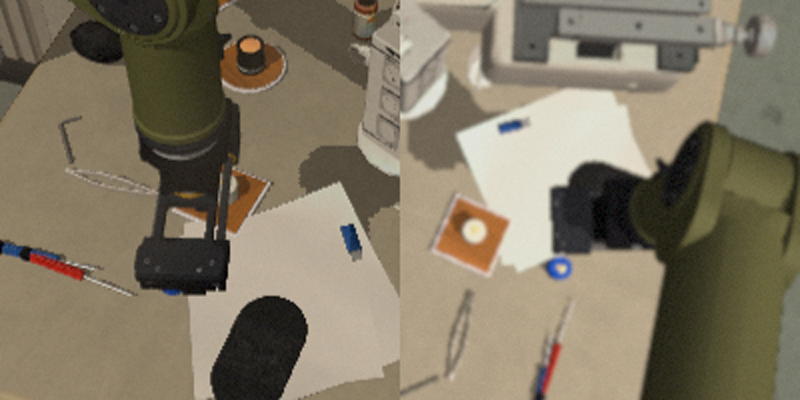

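Run:
```python
from h import *
o=bot.observe();print(np.round(o["joints"],3))
A=cv2.imread("pics/g1.png")
p=np.array([.4905,-.1102,.0307])
for d in([0,0,0],[0,0,-.019],[.0375,-.095,.051],[-.0375,-.095,.051],[.0375,.095,.051]):print(d,np.round(proj("scene",p+d)),np.round(proj("top",p+d)))
```

```text
[ 0.859  0.204 -0.464  1.773  0.098  1.188 -1.208]
[0, 0, 0] [291. 242.] [368. 246.]
[0, 0, -0.019] [291. 246.] [367. 247.]
[0.0375, -0.095, 0.051] [303. 264.] [405. 231.]
[-0.0375, -0.095, 0.051] [269. 263.] [406. 259.]
[0.0375, 0.095, 0.051] [307. 198.] [334. 231.]
```

Request:
{"method": "step_arm", "body": {
  "moves": [
    {"dp": [0, 0, 0], "rotation": [0, 0, 6], "jaw": 0},
    {"dp": [0, 0, 0], "rotation": [0, 0, 7], "jaw": 0},
    {"dp": [0, 0, 0], "rotation": [0, 0, 7], "jaw": 0},
    {"dp": [0, 0, 0], "rotation": [0, 0, 7], "jaw": 0},
    {"dp": [0, 0, 0], "rotation": [0, 0, 7], "jaw": 0},
    {"dp": [0, 0, 0], "rotation": [0, 0, 7], "jaw": 0},
    {"dp": [0, 0, 0], "rotation": [0, 0, 7], "jaw": 0},
    {"dp": [0, 0, 0], "rotation": [0, 0, 7], "jaw": 0},
    {"dp": [0, 0, 0], "rotation": [0, 0, 7], "jaw": 0},
    {"dp": [0, 0, 0], "rotation": [0, 0, 7], "jaw": 0},
    {"dp": [0, 0, 0], "rotation": [0, 0, 7], "jaw": 0},
    {"dp": [0, 0, 0], "rotation": [0, 0, 7], "jaw": 0},
    {"dp": [0, 0, 0], "rotation": [0, 0, 7], "jaw": 0},
    {"dp": [0, 0, 0], "rotation": [0, 0, 0], "jaw": 0}
  ]
}}

```text
t: 6.05
tool_pos: [0.4899, -0.2592, 0.1337]
tcp_rot: [0.002, 0.732, -0.681, -0.002]
force: [-0.2, -0.7, -1.4]
gripper_width: 0.0871
grip_force: 0.0
```

Run:
```python
from h import *
o=bot.observe();p=o["tool_pos"];print(np.round(o["joints"],3),p)
A=bot.grab_frame("scene")[...,::-1].copy()
cv2.imwrite("pics/s4.png",A)
for d in([0,0,0],[0,0,-.019],[-.0435,0,-.019],[.0435,0,-.019]):
    q=proj("scene",p+d);print(d,np.round(q,1))
cv2.imwrite("pics/g4.png",cv2.resize(A[190:340,200:380],(720,600),interpolation=cv2.INTER_CUBIC))
```

```text
[ 0.572  0.181 -0.15   1.785  0.032  1.183 -2.657] [ 0.48992672 -0.25917447  0.13367322]
[0, 0, 0] [281.6 271.8]
[0, 0, -0.019] [282.3 276.8]
[-0.0435, 0, -0.019] [261.2 276.4]
[0.0435, 0, -0.019] [303.5 277.2]
```

View pics/g4.png

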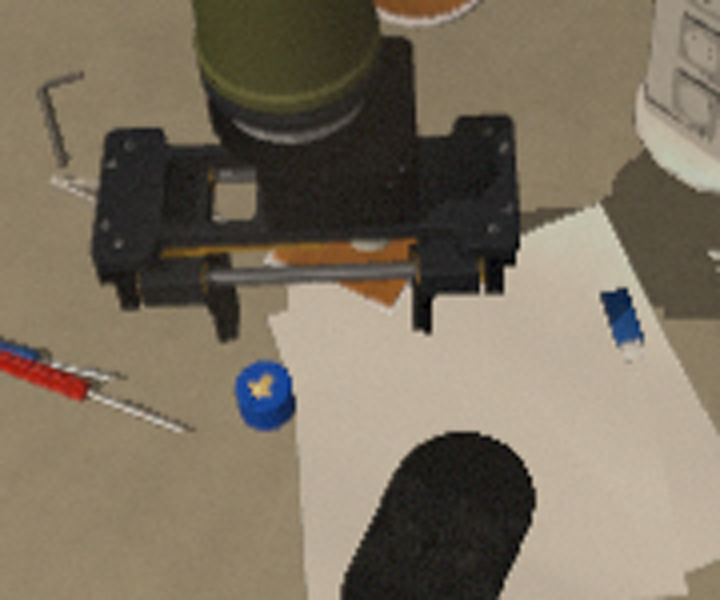

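The fingertips show at image (257,274) and (305,272). That is several pixels higher than the reported pose predicts, so the true tool height may be above the reading. I'll unwind the wrist to the other side and touch off on the worktop.

Request:
{"method": "step_arm", "body": {
  "moves": [
    {"dp": [0, 0, 0], "rotation": [0, 0, -7], "jaw": 0},
    {"dp": [0, 0, 0], "rotation": [0, 0, -7], "jaw": 0},
    {"dp": [0, 0, 0], "rotation": [0, 0, -7], "jaw": 0},
    {"dp": [0, 0, 0], "rotation": [0, 0, -7], "jaw": 0},
    {"dp": [0, 0, 0], "rotation": [0, 0, -7], "jaw": 0},
    {"dp": [0, 0, 0], "rotation": [0, 0, -7], "jaw": 0},
    {"dp": [0, 0, 0], "rotation": [0, 0, -7], "jaw": 0},
    {"dp": [0, 0, 0], "rotation": [0, 0, -7], "jaw": 0},
    {"dp": [0, 0, 0], "rotation": [0, 0, -7], "jaw": 0},
    {"dp": [0, 0, 0], "rotation": [0, 0, -7], "jaw": 0},
    {"dp": [0, 0, 0], "rotation": [0, 0, -7], "jaw": 0},
    {"dp": [0, 0, 0], "rotation": [0, 0, -7], "jaw": 0},
    {"dp": [0, 0, 0], "rotation": [0, 0, -7], "jaw": 0},
    {"dp": [0, 0, 0], "rotation": [0, 0, -7], "jaw": 0},
    {"dp": [0, 0, 0], "rotation": [0, 0, -7], "jaw": 0},
    {"dp": [0, 0, 0], "rotation": [0, 0, -7], "jaw": 0},
    {"dp": [0, 0, 0], "rotation": [0, 0, -7], "jaw": 0},
    {"dp": [0, 0, 0], "rotation": [0, 0, -7], "jaw": 0},
    {"dp": [0, 0, 0], "rotation": [0, 0, -7], "jaw": 0},
    {"dp": [0, 0, 0], "rotation": [0, 0, -7], "jaw": 0}
  ]
}}

```text
t: 7.77
tool_pos: [0.4906, -0.2586, 0.1343]
tcp_rot: [-0.001, 0.888, 0.459, -0.001]
force: [0.2, 0.0, 0.5]
gripper_width: 0.0869
grip_force: 0.0
```

Request:
{"method": "step_arm", "body": {
  "moves": [
    {"dp": [0, 0, 0], "rotation": [0, 0, -7], "jaw": 0},
    {"dp": [0, 0, 0], "rotation": [0, 0, -7], "jaw": 0},
    {"dp": [0, 0, 0], "rotation": [0, 0, -7], "jaw": 0},
    {"dp": [0, 0, 0], "rotation": [0, 0, -7], "jaw": 0},
    {"dp": [0, 0, 0], "rotation": [0, 0, -7.1], "jaw": 0},
    {"dp": [17, 12, 0], "rotation": [0, 0, 0], "jaw": 0},
    {"dp": [17, 13, 0], "rotation": [0, 0, 0], "jaw": 0},
    {"dp": [17, 12, 0], "rotation": [0, 0, 0], "jaw": 0},
    {"dp": [17, 13, 0], "rotation": [0, 0, 0], "jaw": 0},
    {"dp": [0, 0, 20], "rotation": [0, 0, 0], "jaw": 0},
    {"dp": [0, 0, 30], "rotation": [0, 0, 0], "jaw": 0},
    {"dp": [0, 0, 25], "rotation": [0, 0, 0], "jaw": 0},
    {"dp": [0, 0, 10], "rotation": [0, 0, 0], "jaw": 0},
    {"dp": [0, 0, 5], "rotation": [0, 0, 0], "jaw": 0},
    {"dp": [0, 0, 5], "rotation": [0, 0, 0], "jaw": 0},
    {"dp": [0, 0, 5], "rotation": [0, 0, 0], "jaw": 0},
    {"dp": [0, 0, 5], "rotation": [0, 0, 0], "jaw": 0},
    {"dp": [0, 0, 5], "rotation": [0, 0, 0], "jaw": 0},
    {"dp": [0, 0, 0], "rotation": [0, 0, 0], "jaw": 0}
  ]
}}

```text
t: 9.35
tool_pos: [0.5404, -0.1927, 0.0234]
tcp_rot: [-0.002, 0.712, 0.702, -0.001]
force: [-0.9, -0.5, -0.3]
gripper_width: 0.0871
grip_force: 0.0
```

Run:
```python
from h import *
o=bot.observe();p=o["tool_pos"];print(np.round(o["joints"],3),p)
A=bot.grab_frame("scene")[...,::-1].copy()
cv2.imwrite("pics/s5.png",A)
for d in([0,0,-.019],[-.0435,0,-.019],[.0435,0,-.019],[.0435,-.01,-.019]):
    q=proj("scene",p+d);print(d,np.round(q,1))
cv2.imwrite("pics/g5.png",cv2.resize(A[190:340,220:400],(720,600),interpolation=cv2.INTER_CUBIC))
```

```text
[ 0.693  0.37  -0.466  1.826  0.196  0.995  0.132] [ 0.54035522 -0.19274324  0.02338826]
[0, 0, -0.019] [310.1 277.6]
[-0.0435, 0, -0.019] [291.4 277.3]
[0.0435, 0, -0.019] [328.8 278. ]
[0.0435, -0.01, -0.019] [328.7 281.7]
```

View pics/g5.png

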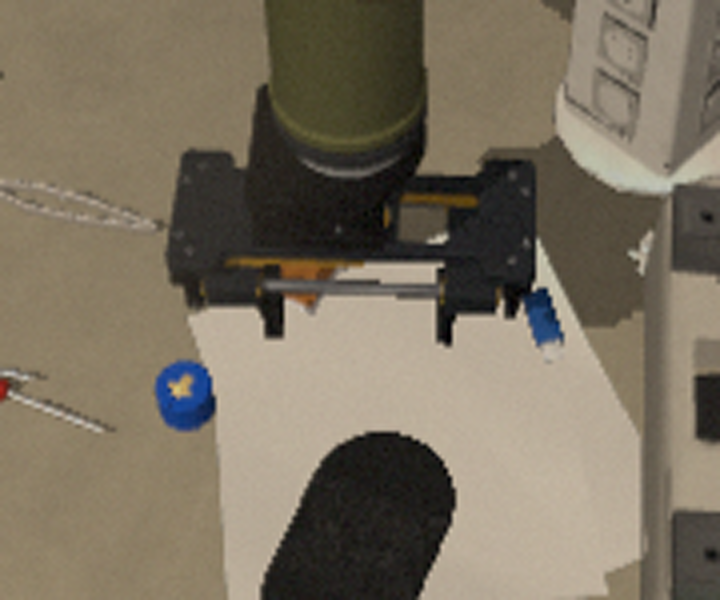

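Request:
{"method": "step_arm", "body": {
  "moves": [
    {"dp": [0, 0, 2], "rotation": [0, 0, 0], "jaw": 0},
    {"dp": [0, 0, 2], "rotation": [0, 0, 0], "jaw": 0},
    {"dp": [0, 0, 0], "rotation": [0, 0, 0], "jaw": 0}
  ]
}}

```text
t: 9.65
tool_pos: [0.5405, -0.1927, 0.0196]
tcp_rot: [-0.002, 0.712, 0.702, -0.001]
force: [-0.0, 0.3, 0.5]
gripper_width: 0.0872
grip_force: 0.0
```

Request:
{"method": "step_arm", "body": {
  "moves": [
    {"dp": [0, 0, 2], "rotation": [0, 0, 0], "jaw": 0},
    {"dp": [0, 0, 0], "rotation": [0, 0, 0], "jaw": 0}
  ]
}}

```text
t: 9.82
tool_pos: [0.5405, -0.1927, 0.0176]
tcp_rot: [-0.002, 0.712, 0.702, -0.001]
force: [0.1, -0.7, 0.3]
gripper_width: 0.0871
grip_force: 0.0
```

Request:
{"method": "step_arm", "body": {
  "moves": [
    {"dp": [0, 0, 2], "rotation": [0, 0, 0], "jaw": 0},
    {"dp": [0, 0, 0], "rotation": [0, 0, 0], "jaw": 0}
  ]
}}

```text
t: 9.98
tool_pos: [0.5404, -0.1927, 0.0155]
tcp_rot: [-0.002, 0.712, 0.702, -0.001]
force: [0.4, 0.3, 0.2]
gripper_width: 0.0868
grip_force: 0.0
```

The reading already puts the tips below the surface and there's no force, so the reported z is too low. I'll keep going down.

Request:
{"method": "step_arm", "body": {
  "moves": [
    {"dp": [0, 0, 2], "rotation": [0, 0, 0], "jaw": 0},
    {"dp": [0, 0, 2], "rotation": [0, 0, 0], "jaw": 0},
    {"dp": [0, 0, 0], "rotation": [0, 0, 0], "jaw": 0}
  ]
}}

```text
t: 10.23
tool_pos: [0.5402, -0.1927, 0.0113]
tcp_rot: [-0.002, 0.712, 0.702, -0.001]
force: [0.6, -0.7, -0.4]
gripper_width: 0.0871
grip_force: 0.0
```

Request:
{"method": "step_arm", "body": {
  "moves": [
    {"dp": [0, 0, 2], "rotation": [0, 0, 0], "jaw": 0},
    {"dp": [0, 0, 0], "rotation": [0, 0, 0], "jaw": 0}
  ]
}}

```text
t: 10.4
tool_pos: [0.5403, -0.1927, 0.0094]
tcp_rot: [-0.002, 0.712, 0.702, -0.001]
force: [0.5, -0.5, 0.9]
gripper_width: 0.0867
grip_force: 0.0
```

Request:
{"method": "step_arm", "body": {
  "moves": [
    {"dp": [0, 0, 2], "rotation": [0, 0, 0], "jaw": 0},
    {"dp": [0, 0, 0], "rotation": [0, 0, 0], "jaw": 0}
  ]
}}

```text
t: 10.57
tool_pos: [0.5404, -0.1927, 0.0075]
tcp_rot: [-0.002, 0.712, 0.702, -0.001]
force: [0.5, 0.6, 0.3]
gripper_width: 0.0868
grip_force: 0.0
```

Request:
{"method": "step_arm", "body": {
  "moves": [
    {"dp": [0, 0, 2], "rotation": [0, 0, 0], "jaw": 0},
    {"dp": [0, 0, 0], "rotation": [0, 0, 0], "jaw": 0}
  ]
}}

```text
t: 10.73
tool_pos: [0.5403, -0.1927, 0.0055]
tcp_rot: [-0.002, 0.712, 0.702, -0.001]
force: [0.6, 1.2, -0.6]
gripper_width: 0.0872
grip_force: 0.0
```

Request:
{"method": "step_arm", "body": {
  "moves": [
    {"dp": [0, 0, 2], "rotation": [0, 0, 0], "jaw": 0},
    {"dp": [0, 0, 0], "rotation": [0, 0, 0], "jaw": 0}
  ]
}}

```text
t: 10.9
tool_pos: [0.5403, -0.1927, 0.0035]
tcp_rot: [-0.002, 0.712, 0.702, -0.001]
force: [-0.4, 0.2, -0.3]
gripper_width: 0.087
grip_force: 0.0
```

Request:
{"method": "step_arm", "body": {
  "moves": [
    {"dp": [0, 0, 2], "rotation": [0, 0, 0], "jaw": 0},
    {"dp": [0, 0, 0], "rotation": [0, 0, 0], "jaw": 0}
  ]
}}

```text
t: 11.07
tool_pos: [0.5403, -0.1927, 0.0015]
tcp_rot: [-0.002, 0.712, 0.702, -0.001]
force: [-0.1, 0.3, 0.1]
gripper_width: 0.0869
grip_force: 0.0
```

Request:
{"method": "step_arm", "body": {
  "moves": [
    {"dp": [0, 0, 2], "rotation": [0, 0, 0], "jaw": 0},
    {"dp": [0, 0, 0], "rotation": [0, 0, 0], "jaw": 0}
  ]
}}

```text
t: 11.23
tool_pos: [0.5403, -0.1927, -0.0005]
tcp_rot: [-0.002, 0.712, 0.702, -0.001]
force: [0.4, -0.8, -0.3]
gripper_width: 0.0868
grip_force: 0.0
```

Request:
{"method": "step_arm", "body": {
  "moves": [
    {"dp": [0, 0, 2], "rotation": [0, 0, 0], "jaw": 0},
    {"dp": [0, 0, 0], "rotation": [0, 0, 0], "jaw": 0}
  ]
}}

```text
t: 11.4
tool_pos: [0.5403, -0.1927, -0.0025]
tcp_rot: [-0.002, 0.712, 0.702, -0.001]
force: [0.3, 0.2, -0.1]
gripper_width: 0.0873
grip_force: 0.0
```

Request:
{"method": "step_arm", "body": {
  "moves": [
    {"dp": [0, 0, 2], "rotation": [0, 0, 0], "jaw": 0},
    {"dp": [0, 0, 0], "rotation": [0, 0, 0], "jaw": 0}
  ]
}}

```text
t: 11.57
tool_pos: [0.5403, -0.1927, -0.0045]
tcp_rot: [-0.002, 0.712, 0.702, -0.001]
force: [0.0, 1.1, -0.7]
gripper_width: 0.0869
grip_force: 0.0
```

Run:
```python
from h import *
o=bot.observe();p=o["tool_pos"];print(p,o["force"])
A=bot.grab_frame("scene")[...,::-1].copy();B=bot.grab_frame("top")[...,::-1]
cv2.imwrite("pics/s6.png",A)
for z in(0,.02):
  for d in(-.0435,.0435):
    print(z,d,np.round(proj("scene",[p[0]+d,p[1],z]),1),np.round(proj("scene",[p[0]+d,p[1]-.01,z]),1))
cv2.imwrite("pics/g6.png",cv2.resize(np.hstack([A[220:310,260:360],B[200:290,340:440]]),(800,360),interpolation=cv2.INTER_CUBIC))
```

```text
[ 0.54026419 -0.19273188 -0.00453463] [ 0.02300933  1.12618591 -0.74756964]
0 -0.0435 [291.5 278.3] [291.1 282. ]
0 0.0435 [328.7 279. ] [328.6 282.7]
0.02 -0.0435 [290.9 273.7] [290.6 277.5]
0.02 0.0435 [328.7 274.4] [328.6 278.2]
```

View pics/g6.png

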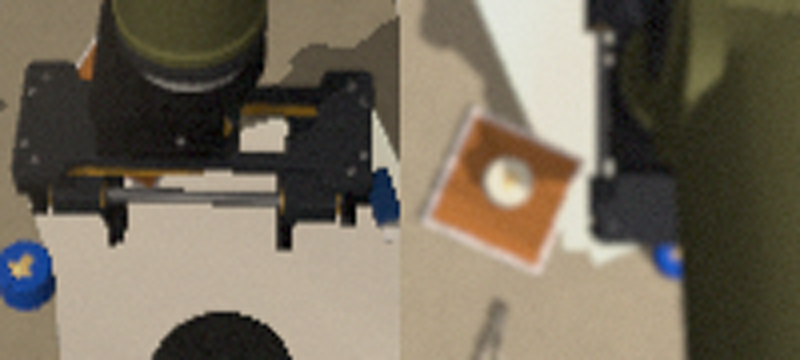

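The tips now appear at rows 281–282.5, where z of about 0–3 mm should project, so contact is close. I'll take 1 mm steps.

Request:
{"method": "step_arm", "body": {
  "moves": [
    {"dp": [0, 0, 1.5], "rotation": [0, 0, 0], "jaw": 0},
    {"dp": [0, 0, 0], "rotation": [0, 0, 0], "jaw": 0}
  ]
}}

```text
t: 11.83
tool_pos: [0.5404, -0.1927, -0.0059]
tcp_rot: [-0.002, 0.712, 0.702, -0.001]
force: [-0.1, -1.3, 0.6]
gripper_width: 0.087
grip_force: 0.0
```

Request:
{"method": "step_arm", "body": {
  "moves": [
    {"dp": [0, 0, 1.5], "rotation": [0, 0, 0], "jaw": 0},
    {"dp": [0, 0, 0], "rotation": [0, 0, 0], "jaw": 0}
  ]
}}

```text
t: 12.0
tool_pos: [0.5403, -0.1928, -0.0074]
tcp_rot: [-0.002, 0.712, 0.702, -0.001]
force: [-1.2, 0.9, 0.4]
gripper_width: 0.0872
grip_force: 0.0
```

Request:
{"method": "step_arm", "body": {
  "moves": [
    {"dp": [0, 0, 1.5], "rotation": [0, 0, 0], "jaw": 0},
    {"dp": [0, 0, 0], "rotation": [0, 0, 0], "jaw": 0}
  ]
}}

```text
t: 12.17
tool_pos: [0.5403, -0.1927, -0.009]
tcp_rot: [-0.002, 0.712, 0.702, -0.001]
force: [0.3, 0.2, 0.1]
gripper_width: 0.087
grip_force: 0.0
```

Request:
{"method": "step_arm", "body": {
  "moves": [
    {"dp": [0, 0, 1.5], "rotation": [0, 0, 0], "jaw": 0},
    {"dp": [0, 0, 0], "rotation": [0, 0, 0], "jaw": 0}
  ]
}}

```text
t: 12.33
tool_pos: [0.5406, -0.1928, -0.0101]
tcp_rot: [-0.001, 0.712, 0.702, -0.001]
force: [-0.2, 0.7, 0.0]
gripper_width: 0.0871
grip_force: 0.1
```

Request:
{"method": "step_arm", "body": {
  "moves": [
    {"dp": [0, 0, 1.5], "rotation": [0, 0, 0], "jaw": 0},
    {"dp": [0, 0, 0], "rotation": [0, 0, 0], "jaw": 0}
  ]
}}

```text
t: 12.5
tool_pos: [0.5407, -0.1929, -0.0102]
tcp_rot: [-0.001, 0.712, 0.702, -0.002]
force: [-5.2, 1.3, 11.3]
gripper_width: 0.0866
grip_force: 5.4
```

Request:
{"method": "step_arm", "body": {
  "moves": [
    {"dp": [0, 0, 1.5], "rotation": [0, 0, 0], "jaw": 0},
    {"dp": [0, 0, 0], "rotation": [0, 0, 0], "jaw": 0}
  ]
}}

```text
t: 12.67
tool_pos: [0.5407, -0.1929, -0.0103]
tcp_rot: [-0.001, 0.712, 0.702, -0.002]
force: [-9.5, 3.0, 21.1]
gripper_width: 0.0867
grip_force: 10.2
```

Contact came at a reading of −10 mm, so tip z = reading + 10 mm: the reported z is about 29 mm too low, and x and y agree. For a grasp with tips at 11 mm I'll aim for a reading of +1 mm. Now I'll lift and re-measure the sample.

Request:
{"method": "step_arm", "body": {
  "moves": [
    {"dp": [0, 0, -10], "rotation": [0, 0, 0], "jaw": 0},
    {"dp": [0, 0, -30], "rotation": [0, 0, 0], "jaw": 0},
    {"dp": [0, 0, -30], "rotation": [0, 0, 0], "jaw": 0},
    {"dp": [0, 0, -10], "rotation": [0, 0, 0], "jaw": 0},
    {"dp": [0, 0, 0], "rotation": [0, 0, 0], "jaw": 0}
  ]
}}

```text
t: 13.08
tool_pos: [0.5433, -0.1936, 0.0702]
tcp_rot: [0.002, 0.712, 0.702, -0.0]
force: [-0.6, -0.3, -0.3]
gripper_width: 0.0871
grip_force: 0.0
```

Run:
```python
from m import *
measure("top",cv2.imread("pics/t2.png"),names=["square","round","long"])
```

```text
top long (array([479.5, 289.6]), array([116.9,  57.6]), 43.6)
   obj bbox (213, 241, 20, 20) (0.023, (array([480.1, 294.1]), 55.9))
top round (array([510.4, 112. ]), 86.2)
   obj bbox (283, 233, 12, 11) (0.05, (array([512. , 108.3]), 31.8))
top square (array([ 487.4, -109.7]), array([77.2, 77.7]), 65.4)
   obj bbox (361, 240, 14, 13) (0.032, (array([ 492.2, -109.1]), 36.7))
```

Request:
{"method": "step_arm", "body": {
  "moves": [
    {"dp": [15, -9, 0], "rotation": [0, 0, 0], "jaw": 0},
    {"dp": [25, -15, 0], "rotation": [0, 0, 0], "jaw": 0},
    {"dp": [25, -15, 0], "rotation": [0, 0, 0], "jaw": 0},
    {"dp": [15, -9, 0], "rotation": [0, 0, 0], "jaw": 0},
    {"dp": [4, -3, 10], "rotation": [0, 0, 0], "jaw": 0},
    {"dp": [0, 0, 15], "rotation": [0, 0, 0], "jaw": 0},
    {"dp": [0, 0, 5], "rotation": [0, 0, 0], "jaw": 0},
    {"dp": [0, 0, 0], "rotation": [0, 0, 0], "jaw": 0}
  ]
}}

```text
t: 13.75
tool_pos: [0.4889, -0.1084, 0.0345]
tcp_rot: [-0.003, 0.712, 0.702, -0.002]
force: [-1.0, -0.1, 0.5]
gripper_width: 0.0874
grip_force: 0.0
```

Request:
{"method": "step_arm", "body": {
  "moves": [
    {"dp": [0, 3, 10], "rotation": [0, 0, 0], "jaw": 0},
    {"dp": [0, 0, 10], "rotation": [0, 0, 0], "jaw": 0},
    {"dp": [0, 0, 7], "rotation": [0, 0, 0], "jaw": 0},
    {"dp": [0, 0, 4], "rotation": [0, 0, 0], "jaw": 0},
    {"dp": [0, 0, 2], "rotation": [0, 0, 0], "jaw": 0},
    {"dp": [0, 0, 0], "rotation": [0, 0, 0], "jaw": 0},
    {"dp": [0, 0, 0], "rotation": [0, 0, 0], "jaw": 1},
    {"dp": [0, 0, 0], "rotation": [0, 0, 0], "jaw": 1},
    {"dp": [0, 0, 0], "rotation": [0, 0, 0], "jaw": 1},
    {"dp": [0, 0, 0], "rotation": [0, 0, 0], "jaw": 1},
    {"dp": [0, 0, 0], "rotation": [0, 0, 0], "jaw": 1},
    {"dp": [0, 0, 0], "rotation": [0, 0, 0], "jaw": 1},
    {"dp": [0, 0, 0], "rotation": [0, 0, 0], "jaw": 1},
    {"dp": [0, 0, 0], "rotation": [0, 0, 0], "jaw": 1},
    {"dp": [0, 0, 0], "rotation": [0, 0, 0], "jaw": 1},
    {"dp": [0, 0, 0], "rotation": [0, 0, 0], "jaw": 1}
  ],
  "grip_force": 15
}}

```text
t: 15.08
tool_pos: [0.4937, -0.1081, 0.0041]
tcp_rot: [-0.002, 0.712, 0.702, -0.001]
force: [-0.5, 0.2, -0.0]
gripper_width: 0.0315
grip_force: 15.0
```

Request:
{"method": "step_arm", "body": {
  "moves": [
    {"dp": [0, 0, -10], "rotation": [0, 0, 0], "jaw": 1},
    {"dp": [0, 0, -25], "rotation": [0, 0, 0], "jaw": 1},
    {"dp": [0, 0, -25], "rotation": [0, 0, 0], "jaw": 1},
    {"dp": [-15, 4, 0], "rotation": [0, 0, 0], "jaw": 1},
    {"dp": [-25, 6, 0], "rotation": [0, 0, 0], "jaw": 1},
    {"dp": [-25, 6, 0], "rotation": [0, 0, 0], "jaw": 1},
    {"dp": [-25, 6, 0], "rotation": [0, 0, 0], "jaw": 1},
    {"dp": [-25, 6, 0], "rotation": [0, 0, 0], "jaw": 1},
    {"dp": [-25, 6, 0], "rotation": [0, 0, 0], "jaw": 1},
    {"dp": [-25, 6, 0], "rotation": [0, 0, 0], "jaw": 1},
    {"dp": [-25, 6, 0], "rotation": [0, 0, 0], "jaw": 1},
    {"dp": [-15, 3, 0], "rotation": [0, 0, 0], "jaw": 1},
    {"dp": [0, 0, 20], "rotation": [0, 0, 0], "jaw": 1},
    {"dp": [0, 0, 15], "rotation": [0, 0, 0], "jaw": 1},
    {"dp": [0, 0, 10], "rotation": [0, 0, 0], "jaw": 1},
    {"dp": [0, 0, 5], "rotation": [0, 0, 0], "jaw": 1},
    {"dp": [0, 0, 0], "rotation": [0, 0, 0], "jaw": 1}
  ]
}}

```text
t: 16.5
tool_pos: [0.539, -0.3133, 0.0125]
tcp_rot: [-0.003, 0.712, 0.702, -0.002]
force: [-0.1, 0.1, -0.8]
gripper_width: 0.0315
grip_force: 15.0
```

Request:
{"method": "step_arm", "body": {
  "moves": [
    {"dp": [0, 4, 4], "rotation": [0, 0, 0], "jaw": 1},
    {"dp": [0, 0, 3], "rotation": [0, 0, 0], "jaw": 1},
    {"dp": [0, 0, 0], "rotation": [0, 0, 0], "jaw": 1},
    {"dp": [0, 0, 1], "rotation": [0, 0, 0], "jaw": 1},
    {"dp": [0, 0, 0], "rotation": [0, 0, 0], "jaw": 1}
  ]
}}

```text
t: 16.92
tool_pos: [0.5441, -0.3139, 0.006]
tcp_rot: [-0.001, 0.712, 0.702, -0.001]
force: [-0.7, 0.6, -0.7]
gripper_width: 0.0317
grip_force: 15.0
```

Request:
{"method": "step_arm", "body": {
  "moves": [
    {"dp": [0, 0, 1], "rotation": [0, 0, 0], "jaw": 1},
    {"dp": [0, 0, 0], "rotation": [0, 0, 0], "jaw": 1}
  ]
}}

```text
t: 17.08
tool_pos: [0.5438, -0.3139, 0.0048]
tcp_rot: [-0.001, 0.712, 0.702, -0.001]
force: [-0.1, -0.7, -0.2]
gripper_width: 0.0318
grip_force: 15.0
```

Request:
{"method": "step_arm", "body": {
  "moves": [
    {"dp": [0, 0, 1], "rotation": [0, 0, 0], "jaw": 1},
    {"dp": [0, 0, 0], "rotation": [0, 0, 0], "jaw": 1}
  ]
}}

```text
t: 17.25
tool_pos: [0.544, -0.314, 0.0041]
tcp_rot: [-0.001, 0.712, 0.702, -0.001]
force: [0.1, -0.2, 1.8]
gripper_width: 0.0316
grip_force: 15.0
```

Request:
{"method": "step_arm", "body": {
  "moves": [
    {"dp": [0, 0, 0], "rotation": [0, 0, 0], "jaw": 0},
    {"dp": [0, 0, 0], "rotation": [0, 0, 0], "jaw": 0},
    {"dp": [0, 0, 0], "rotation": [0, 0, 0], "jaw": 0},
    {"dp": [0, 0, 0], "rotation": [0, 0, 0], "jaw": 0},
    {"dp": [0, 0, -20], "rotation": [0, 0, 0], "jaw": 0},
    {"dp": [0, 0, -35], "rotation": [0, 0, 0], "jaw": 0},
    {"dp": [0, 0, -25], "rotation": [0, 0, 0], "jaw": 0},
    {"dp": [20, -2, 0], "rotation": [0, 0, 0], "jaw": 0},
    {"dp": [35, -3, 0], "rotation": [0, 0, 0], "jaw": 0},
    {"dp": [35, -3, 0], "rotation": [0, 0, 0], "jaw": 0},
    {"dp": [35, -3, 0], "rotation": [0, 0, 0], "jaw": 0},
    {"dp": [35, -3, 0], "rotation": [0, 0, 0], "jaw": 0},
    {"dp": [35, -3, 0], "rotation": [0, 0, 0], "jaw": 0},
    {"dp": [35, -3, 0], "rotation": [0, 0, 0], "jaw": 0},
    {"dp": [35, -3, 0], "rotation": [0, 0, 0], "jaw": 0},
    {"dp": [35, -3, 0], "rotation": [0, 0, 0], "jaw": 0},
    {"dp": [35, -3, 0], "rotation": [0, 0, 0], "jaw": 0},
    {"dp": [35, -2, 0], "rotation": [0, 0, 0], "jaw": 0},
    {"dp": [30, -1, 0], "rotation": [0, 0, 0], "jaw": 0},
    {"dp": [0, 0, 0], "rotation": [0, 0, 0], "jaw": 0}
  ]
}}

```text
t: 18.92
tool_pos: [0.5168, 0.0949, 0.0847]
tcp_rot: [-0.003, 0.708, 0.706, 0.001]
force: [0.0, -0.2, 0.8]
gripper_width: 0.0873
grip_force: 0.0
```

Request:
{"method": "step_arm", "body": {
  "moves": [
    {"dp": [8, -3, 0], "rotation": [0, 0, 0], "jaw": 0},
    {"dp": [5, -2, 0], "rotation": [0, 0, 0], "jaw": 0},
    {"dp": [0, 0, 0], "rotation": [0, 0, 0], "jaw": 0}
  ]
}}

```text
t: 19.17
tool_pos: [0.5123, 0.1001, 0.084]
tcp_rot: [-0.002, 0.712, 0.702, -0.001]
force: [0.2, -0.1, 0.2]
gripper_width: 0.087
grip_force: 0.0
```

Run:
```python
from h import *
print(bot.observe()["tool_pos"],proj("scene",[.512,.1085,.05]))
A=bot.grab_frame("scene")[...,::-1]
cv2.imwrite("pics/g7.png",cv2.resize(np.hstack([A[110:230,240:390],A[270:390,240:390]]),(800,320),interpolation=cv2.INTER_CUBIC))
```

```text
[0.51232485 0.10010244 0.08395821] (np.float64(304.1198877682192), np.float64(171.47710871934896))
```

View pics/g7.png

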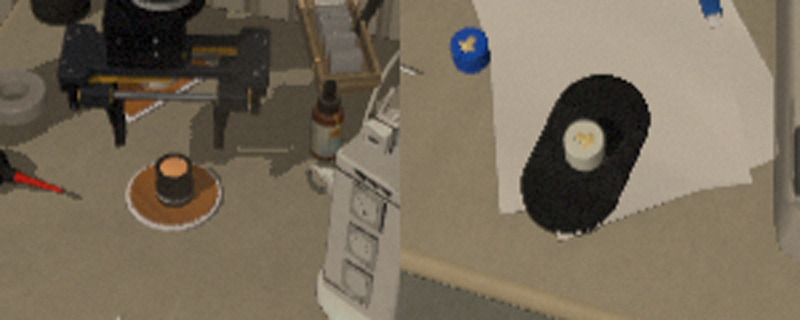

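The resin stands upright near the middle of the mat. The loupe top is at scene (305.6,172), within 2 px of the prediction. Descending on the loupe.

Request:
{"method": "step_arm", "body": {
  "moves": [
    {"dp": [8, 1, 15], "rotation": [0, 0, 0], "jaw": 0},
    {"dp": [0, 0, 20], "rotation": [0, 0, 0], "jaw": 0},
    {"dp": [0, 0, 20], "rotation": [0, 0, 0], "jaw": 0},
    {"dp": [0, 0, 12], "rotation": [0, 0, 0], "jaw": 0},
    {"dp": [0, 0, 7], "rotation": [0, 0, 0], "jaw": 0},
    {"dp": [0, 0, 3], "rotation": [0, 0, 0], "jaw": 0},
    {"dp": [0, 0, 0], "rotation": [0, 0, 0], "jaw": 0},
    {"dp": [0, 0, 0], "rotation": [0, 0, 0], "jaw": 1},
    {"dp": [0, 0, 0], "rotation": [0, 0, 0], "jaw": 1},
    {"dp": [0, 0, 0], "rotation": [0, 0, 0], "jaw": 1},
    {"dp": [0, 0, 0], "rotation": [0, 0, 0], "jaw": 1},
    {"dp": [0, 0, 0], "rotation": [0, 0, 0], "jaw": 1},
    {"dp": [0, 0, 0], "rotation": [0, 0, 0], "jaw": 1},
    {"dp": [0, 0, 0], "rotation": [0, 0, 0], "jaw": 1},
    {"dp": [0, 0, 0], "rotation": [0, 0, 0], "jaw": 1},
    {"dp": [0, 0, 0], "rotation": [0, 0, 0], "jaw": 1}
  ],
  "grip_force": 15
}}

```text
t: 20.55
tool_pos: [0.5136, 0.1076, 0.007]
tcp_rot: [-0.002, 0.712, 0.702, -0.001]
force: [0.2, -0.7, 0.2]
gripper_width: 0.0353
grip_force: 15.0
```

Run:
```python
from h import *
A=bot.grab_frame("scene")[...,::-1];B=bot.grab_frame("top")[...,::-1]
cv2.imwrite("pics/g8.png",cv2.resize(np.hstack([A[130:220,250:360],B[195:285,240:350]]),(792,324),interpolation=cv2.INTER_CUBIC))
```

```text
(no output)
```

View pics/g8.png

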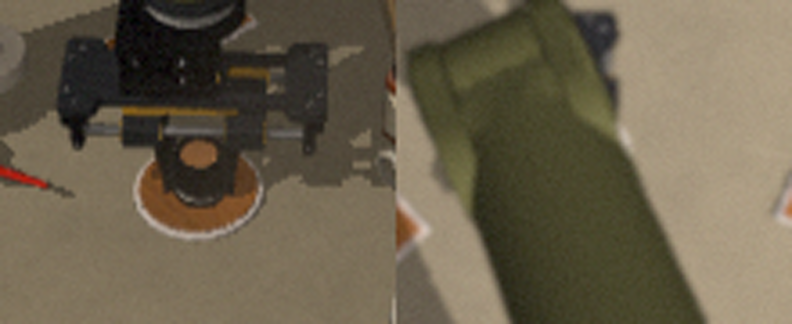

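Run:
```python
from h import *
for nm,X in dict(tipL=(.5136-.02,.098,.017),tipR=(.5136+.02,.098,.017),tipL15=(.4936,.113,.017),tipR15=(.5336,.113,.017),base=(.513,.0885,.008),top=(.513,.1085,.05)).items(): print(nm,np.round(proj("scene",X),1))
o=bot.observe();print(o["torque"],o["force"],o["gripper_width"])
```

```text
tipL [297.7 182.6]
tipR [312.3 182.8]
tipL15 [298.  178.7]
tipR15 [312.5 178.9]
base [304.7 187.5]
top [304.5 171.5]
[-0.07755227 -0.01645775  0.0035578 ] [ 0.11948178 -0.24404677  0.23164612] 0.035130395024622146
```

The tips and the loupe base both project where expected, so the alignment is right. 35 mm must be the loupe's width at that height. I'll grip a little harder, lift slightly and track the lens blob numerically.

Request:
{"method": "step_arm", "body": {
  "moves": [
    {"dp": [0, 0, 0], "rotation": [0, 0, 0], "jaw": 1},
    {"dp": [0, 0, 0], "rotation": [0, 0, 0], "jaw": 1},
    {"dp": [0, 0, -4], "rotation": [0, 0, 0], "jaw": 1},
    {"dp": [0, 0, -8], "rotation": [0, 0, 0], "jaw": 1},
    {"dp": [0, 0, -8], "rotation": [0, 0, 0], "jaw": 1},
    {"dp": [0, 0, 0], "rotation": [0, 0, 0], "jaw": 1},
    {"dp": [0, 0, 0], "rotation": [0, 0, 0], "jaw": 1}
  ],
  "grip_force": 25
}}

```text
t: 21.23
tool_pos: [0.5146, 0.1077, 0.028]
tcp_rot: [-0.001, 0.712, 0.702, -0.001]
force: [0.1, -0.3, -0.6]
gripper_width: 0.0351
grip_force: 24.9
```

Run:
```python
from h import *
p=bot.observe()["tool_pos"];A=bot.grab_frame("scene")[...,::-1]
h=cv2.cvtColor(A,cv2.COLOR_BGR2HSV);m=cv2.inRange(h,(5,60,130),(20,255,255))
_,L,S,C=cv2.connectedComponentsWithStats(m[150:190,285:330])
for s,c in zip(S[1:],C[1:]):
    if s[4]>8: print(s,c+[285,150])
print(p,proj("scene",[p[0],p[1],.05+p[2]-.007]))
cv2.imwrite("pics/g9.png",cv2.resize(A[130:220,250:360],(770,600),interpolation=cv2.INTER_CUBIC))
```

```text
[ 4 22  6  5 11] [291.72727273 173.81818182]
[0.5145887  0.10767617 0.02803724] (np.float64(304.7542952336027), np.float64(166.13218993145068))
```

View pics/g9.png

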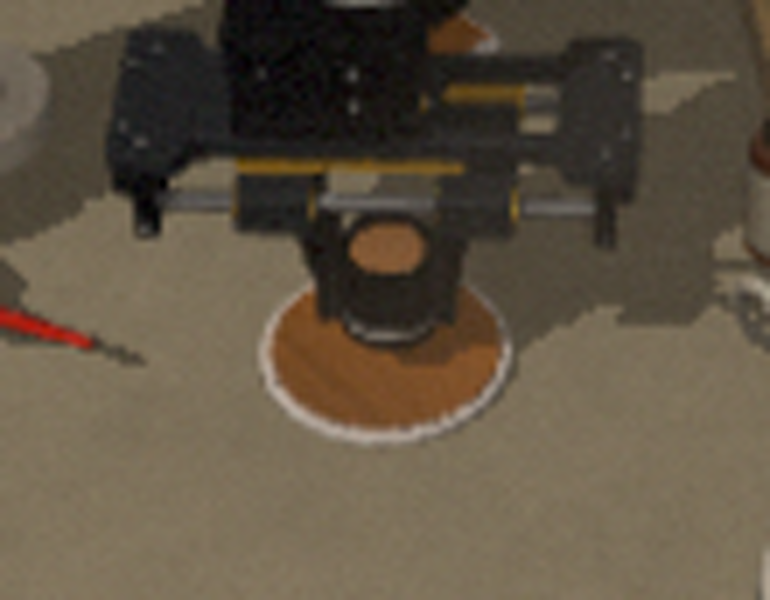

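The loupe is held upright: the lens is at (305.4,167) and the base rim is level. Carrying it to the square plate.

Request:
{"method": "step_arm", "body": {
  "moves": [
    {"dp": [0, 0, -20], "rotation": [0, 0, 0], "jaw": 1},
    {"dp": [0, 0, -20], "rotation": [0, 0, 0], "jaw": 1},
    {"dp": [-14, -2, 0], "rotation": [0, 0, 0], "jaw": 1},
    {"dp": [-24, -3, 0], "rotation": [0, 0, 0], "jaw": 1},
    {"dp": [-24, -3, 0], "rotation": [0, 0, 0], "jaw": 1},
    {"dp": [-24, -3, 0], "rotation": [0, 0, 0], "jaw": 1},
    {"dp": [-24, -3, 0], "rotation": [0, 0, 0], "jaw": 1},
    {"dp": [-24, -3, 0], "rotation": [0, 0, 0], "jaw": 1},
    {"dp": [-24, -3, 0], "rotation": [0, 0, 0], "jaw": 1},
    {"dp": [-24, -3, 0], "rotation": [0, 0, 0], "jaw": 1},
    {"dp": [-22, -1, 0], "rotation": [0, 0, 0], "jaw": 1},
    {"dp": [-14, 0, 0], "rotation": [0, 0, 0], "jaw": 1},
    {"dp": [0, 0, 20], "rotation": [0, 0, 0], "jaw": 1},
    {"dp": [0, 0, 20], "rotation": [0, 0, 0], "jaw": 1},
    {"dp": [0, 0, 10], "rotation": [0, 0, 0], "jaw": 1},
    {"dp": [0, 0, 0], "rotation": [0, 0, 0], "jaw": 1},
    {"dp": [0, 0, 0], "rotation": [0, 0, 0], "jaw": 1}
  ]
}}

```text
t: 22.7
tool_pos: [0.4863, -0.1096, 0.0167]
tcp_rot: [-0.002, 0.712, 0.702, -0.002]
force: [-0.6, 0.1, 0.9]
gripper_width: 0.0347
grip_force: 24.9
```

Request:
{"method": "step_arm", "body": {
  "moves": [
    {"dp": [-1, 2, 4], "rotation": [0, 0, 0], "jaw": 1},
    {"dp": [0, 0, 3], "rotation": [0, 0, 0], "jaw": 1},
    {"dp": [0, 0, 1], "rotation": [0, 0, 0], "jaw": 1},
    {"dp": [0, 0, 1], "rotation": [0, 0, 0], "jaw": 1},
    {"dp": [0, 0, 0], "rotation": [0, 0, 0], "jaw": 1}
  ]
}}

```text
t: 23.12
tool_pos: [0.4887, -0.111, 0.0081]
tcp_rot: [-0.001, 0.712, 0.702, -0.001]
force: [-1.0, 0.2, -0.7]
gripper_width: 0.0354
grip_force: 24.9
```

Request:
{"method": "step_arm", "body": {
  "moves": [
    {"dp": [0, 0, 1], "rotation": [0, 0, 0], "jaw": 1},
    {"dp": [0, 0, 0], "rotation": [0, 0, 0], "jaw": 1}
  ]
}}

```text
t: 23.28
tool_pos: [0.4887, -0.1111, 0.0071]
tcp_rot: [-0.001, 0.712, 0.702, -0.001]
force: [-0.0, -0.9, -0.5]
gripper_width: 0.0353
grip_force: 24.9
```

Request:
{"method": "step_arm", "body": {
  "moves": [
    {"dp": [0, 0, 0.5], "rotation": [0, 0, 0], "jaw": 1},
    {"dp": [0, 0, 0], "rotation": [0, 0, 0], "jaw": 0},
    {"dp": [0, 0, 0], "rotation": [0, 0, 0], "jaw": 0},
    {"dp": [0, 0, 0], "rotation": [0, 0, 0], "jaw": 0},
    {"dp": [0, 0, 0], "rotation": [0, 0, 0], "jaw": 0},
    {"dp": [0, 0, -20], "rotation": [0, 0, 0], "jaw": 0},
    {"dp": [0, 0, -35], "rotation": [0, 0, 0], "jaw": 0},
    {"dp": [0, 0, -25], "rotation": [0, 0, 0], "jaw": 0},
    {"dp": [20, -1, 0], "rotation": [0, 0, 0], "jaw": 0},
    {"dp": [37, -1, 0], "rotation": [0, 0, 0], "jaw": 0},
    {"dp": [38, -1, 0], "rotation": [0, 0, 0], "jaw": 0},
    {"dp": [38, -1, 0], "rotation": [0, 0, 0], "jaw": 0},
    {"dp": [38, -2, 0], "rotation": [0, 0, 0], "jaw": 0},
    {"dp": [38, -2, 0], "rotation": [0, 0, 0], "jaw": 0},
    {"dp": [38, -2, 0], "rotation": [0, 0, 0], "jaw": 0},
    {"dp": [38, -1, 0], "rotation": [0, 0, 0], "jaw": 0},
    {"dp": [38, -1, 0], "rotation": [0, 0, 0], "jaw": 0},
    {"dp": [37, -1, 0], "rotation": [0, 0, 0], "jaw": 0},
    {"dp": [30, -1, 0], "rotation": [0, 0, 0], "jaw": 0},
    {"dp": [15, 0, 0], "rotation": [0, 0, 0], "jaw": 0}
  ]
}}

```text
t: 24.95
tool_pos: [0.479, 0.2993, 0.087]
tcp_rot: [-0.003, 0.71, 0.704, -0.0]
force: [-0.1, 0.1, 0.6]
gripper_width: 0.0869
grip_force: 0.0
```

Request:
{"method": "step_arm", "body": {
  "moves": [
    {"dp": [0, 0, 20], "rotation": [0, 0, 0], "jaw": 0},
    {"dp": [0, 0, 20], "rotation": [0, 0, 0], "jaw": 0},
    {"dp": [0, 0, 5], "rotation": [0, 0, 0], "jaw": 0},
    {"dp": [0, 0, 0], "rotation": [0, 0, 0], "jaw": 0},
    {"dp": [0, 0, 0], "rotation": [0, 0, 0], "jaw": 0}
  ]
}}

```text
t: 25.37
tool_pos: [0.4805, 0.2939, 0.042]
tcp_rot: [-0.002, 0.712, 0.702, -0.001]
force: [0.1, 0.4, -0.2]
gripper_width: 0.0872
grip_force: 0.0
```

Request:
{"method": "step_arm", "body": {
  "moves": [
    {"dp": [0, 0, 15], "rotation": [0, 0, 0], "jaw": 0},
    {"dp": [0, 0, 12], "rotation": [0, 0, 0], "jaw": 0},
    {"dp": [0, 0, 7], "rotation": [0, 0, 0], "jaw": 0},
    {"dp": [0, 0, 4], "rotation": [0, 0, 0], "jaw": 0},
    {"dp": [0, 0, 2], "rotation": [0, 0, 0], "jaw": 0},
    {"dp": [0, 0, 0], "rotation": [0, 0, 0], "jaw": 0},
    {"dp": [0, 0, 0], "rotation": [0, 0, 0], "jaw": 1},
    {"dp": [0, 0, 0], "rotation": [0, 0, 0], "jaw": 1},
    {"dp": [0, 0, 0], "rotation": [0, 0, 0], "jaw": 1},
    {"dp": [0, 0, 0], "rotation": [0, 0, 0], "jaw": 1},
    {"dp": [0, 0, 0], "rotation": [0, 0, 0], "jaw": 1},
    {"dp": [0, 0, 0], "rotation": [0, 0, 0], "jaw": 1},
    {"dp": [0, 0, 0], "rotation": [0, 0, 0], "jaw": 1}
  ],
  "grip_force": 30
}}

```text
t: 26.45
tool_pos: [0.4805, 0.2941, 0.0019]
tcp_rot: [-0.001, 0.712, 0.702, -0.001]
force: [0.4, -0.3, 1.3]
gripper_width: 0.0504
grip_force: 30.0
```

Run:
```python
from m import *
B=bot.grab_frame("top")[...,::-1].copy();cv2.imwrite("pics/t10.png",B)
h=cv2.cvtColor(B,cv2.COLOR_BGR2HSV);m=cv2.inRange(h,(5,60,130),(22,160,255))
_,L,S,C=cv2.connectedComponentsWithStats(m[225:265,345:390])
for s,c in zip(S[1:],C[1:]):
    if s[4]>20: print(s,c+[345,225],ray("top",c+[345,225],.05))
```

```text
[  0   0  14  24 125] [348.64  232.584] [[ 0.52709142 -0.05663606]]
[16  0  9  5 24] [365.54166667 226.33333333] [[ 0.54421165 -0.10311394]]
[  3   4  37  36 181] [367.04972376 247.84530387] [[ 0.48540356 -0.10613641]]
[ 17  16  12  11 102] [367.39215686 246.        ] [[ 0.49040673 -0.10716024]]
[ 0 32 15  8 54] [350.09259259 261.83333333] [[ 0.44774308 -0.05965338]]
```

Request:
{"method": "step_arm", "body": {
  "moves": [
    {"dp": [0, 0, -5], "rotation": [0, 0, 0], "jaw": 1},
    {"dp": [0, 0, -20], "rotation": [0, 0, 0], "jaw": 1},
    {"dp": [0, 0, -20], "rotation": [0, 0, 0], "jaw": 1},
    {"dp": [-12, 2, 0], "rotation": [0, 0, 0], "jaw": 1},
    {"dp": [-22, 4, 0], "rotation": [0, 0, 0], "jaw": 1},
    {"dp": [-22, 4, 0], "rotation": [0, 0, 0], "jaw": 1},
    {"dp": [-22, 4, 0], "rotation": [0, 0, 0], "jaw": 1},
    {"dp": [-22, 4, 0], "rotation": [0, 0, 0], "jaw": 1},
    {"dp": [-22, 4, 0], "rotation": [0, 0, 0], "jaw": 1},
    {"dp": [-22, 4, 0], "rotation": [0, 0, 0], "jaw": 1},
    {"dp": [-22, 4, 0], "rotation": [0, 0, 0], "jaw": 1},
    {"dp": [-16, 3, 0], "rotation": [0, 0, 0], "jaw": 1},
    {"dp": [0, 0, 20], "rotation": [0, 0, 0], "jaw": 1},
    {"dp": [0, 0, 15], "rotation": [0, 0, 0], "jaw": 1},
    {"dp": [0, 0, 0], "rotation": [0, 0, 0], "jaw": 1},
    {"dp": [0, 0, 0], "rotation": [0, 0, 0], "jaw": 1}
  ]
}}

```text
t: 27.83
tool_pos: [0.5094, 0.1109, 0.0106]
tcp_rot: [-0.002, 0.712, 0.702, -0.002]
force: [0.3, 0.5, 0.1]
gripper_width: 0.0501
grip_force: 30.0
```

Request:
{"method": "step_arm", "body": {
  "moves": [
    {"dp": [1, 1, 4], "rotation": [0, 0, 0], "jaw": 1},
    {"dp": [0, 0, 3], "rotation": [0, 0, 0], "jaw": 1},
    {"dp": [0, 0, 1], "rotation": [0, 0, 0], "jaw": 1},
    {"dp": [0, 0, 0], "rotation": [0, 0, 0], "jaw": 1},
    {"dp": [0, 0, 0], "rotation": [0, 0, 0], "jaw": 1}
  ]
}}

```text
t: 28.25
tool_pos: [0.5119, 0.1128, 0.0038]
tcp_rot: [-0.001, 0.712, 0.702, -0.001]
force: [-0.0, -0.7, -1.2]
gripper_width: 0.0507
grip_force: 30.0
```

Request:
{"method": "step_arm", "body": {
  "moves": [
    {"dp": [0, 0, 0.6], "rotation": [0, 0, 0], "jaw": 1},
    {"dp": [0, 0, 0], "rotation": [0, 0, 0], "jaw": 1}
  ]
}}

```text
t: 28.42
tool_pos: [0.5118, 0.1127, 0.0031]
tcp_rot: [-0.001, 0.712, 0.702, -0.001]
force: [0.5, 0.2, -1.1]
gripper_width: 0.0506
grip_force: 30.0
```

Request:
{"method": "step_arm", "body": {
  "moves": [
    {"dp": [0, 0, 1], "rotation": [0, 0, 0], "jaw": 1},
    {"dp": [0, 0, 0], "rotation": [0, 0, 0], "jaw": 1},
    {"dp": [0, 0, 0], "rotation": [0, 0, 0], "jaw": 1}
  ]
}}

```text
t: 28.67
tool_pos: [0.5117, 0.1126, 0.0019]
tcp_rot: [-0.002, 0.712, 0.702, -0.001]
force: [0.9, -0.7, -1.6]
gripper_width: 0.0503
grip_force: 30.0
```

Request:
{"method": "step_arm", "body": {
  "moves": [
    {"dp": [0, 0, 0.7], "rotation": [0, 0, 0], "jaw": 1},
    {"dp": [0, 0, 0], "rotation": [0, 0, 0], "jaw": 1}
  ]
}}

```text
t: 28.83
tool_pos: [0.5117, 0.1126, 0.0018]
tcp_rot: [-0.001, 0.712, 0.702, -0.002]
force: [-2.3, -0.2, 4.4]
gripper_width: 0.0506
grip_force: 30.0
```

Request:
{"method": "step_arm", "body": {
  "moves": [
    {"dp": [0, 0, 0], "rotation": [0, 0, 0], "jaw": 0},
    {"dp": [0, 0, 0], "rotation": [0, 0, 0], "jaw": 0},
    {"dp": [0, 0, 0], "rotation": [0, 0, 0], "jaw": 0},
    {"dp": [0, 0, 0], "rotation": [0, 0, 0], "jaw": 0},
    {"dp": [0, 0, -20], "rotation": [0, 0, 0], "jaw": 0},
    {"dp": [0, 0, -35], "rotation": [0, 0, 0], "jaw": 0},
    {"dp": [0, 0, -35], "rotation": [0, 0, 0], "jaw": 0},
    {"dp": [-20, 2, 0], "rotation": [0, 0, 0], "jaw": 0},
    {"dp": [-36, 3, 0], "rotation": [0, 0, 0], "jaw": 0},
    {"dp": [-36, 3, 0], "rotation": [0, 0, 0], "jaw": 0},
    {"dp": [-36, 3, 0], "rotation": [0, 0, 0], "jaw": 0},
    {"dp": [-36, 3, 0], "rotation": [0, 0, 0], "jaw": 0},
    {"dp": [-36, 3, 0], "rotation": [0, 0, 0], "jaw": 0},
    {"dp": [-36, 3, 0], "rotation": [0, 0, 0], "jaw": 0},
    {"dp": [-36, 3, 0], "rotation": [0, 0, 0], "jaw": 0},
    {"dp": [-36, 3, 0], "rotation": [0, 0, 0], "jaw": 0},
    {"dp": [-36, 3, 0], "rotation": [0, 0, 0], "jaw": 0},
    {"dp": [-36, 3, 0], "rotation": [0, 0, 0], "jaw": 0},
    {"dp": [-36, 3, 0], "rotation": [0, 0, 0], "jaw": 0},
    {"dp": [-11, 3, 0], "rotation": [0, 0, 0], "jaw": 0}
  ]
}}

```text
t: 30.5
tool_pos: [0.5422, -0.323, 0.0904]
tcp_rot: [-0.0, 0.715, 0.699, -0.003]
force: [-0.8, -0.5, 0.4]
gripper_width: 0.0871
grip_force: 0.0
```

Request:
{"method": "step_arm", "body": {
  "moves": [
    {"dp": [0, 0, 20], "rotation": [0, 0, 0], "jaw": 0},
    {"dp": [0, 0, 25], "rotation": [0, 0, 0], "jaw": 0},
    {"dp": [0, 0, 0], "rotation": [0, 0, 0], "jaw": 0},
    {"dp": [0, 0, 0], "rotation": [0, 0, 0], "jaw": 0}
  ]
}}

```text
t: 30.83
tool_pos: [0.5429, -0.3138, 0.0445]
tcp_rot: [-0.003, 0.712, 0.702, -0.002]
force: [-0.0, -0.9, 0.0]
gripper_width: 0.087
grip_force: 0.0
```

Run:
```python
from m import *
B=bot.grab_frame("top")[...,::-1].copy();cv2.imwrite("pics/t11.png",B)
print(bot.observe()["tool_pos"])
h=cv2.cvtColor(B,cv2.COLOR_BGR2HSV);wood=cv2.inRange(h,(3,108,45),(24,255,255))
for k in("round","long"):
    r=RO["top"][k];p=pts(wood,r);hull=cv2.convexHull(p).reshape(-1,2);P=ray("top",hull,.008);print(k,circ(P) if k=="round" else rect(P))
    if k=="round":
        H=np.zeros(wood.shape,np.uint8);cv2.fillConvexPoly(H,hull,255);H=cv2.erode(H,np.ones((3,3)))
        o=cont(cv2.bitwise_and(H,cv2.bitwise_not(wood)),r);print(circ(ray("top",o,.023)))
```

```text
[ 0.54414391 -0.31426586  0.0461395 ]
round (array([510.2, 112.1]), 87.0)
(array([509.8, 113.8]), 56.3)
long (array([479.9, 290. ]), array([119.2,  57.7]), 43.7)
```

The ring is centred on the round plate to within 2 mm. The long plate's centre, now uncovered, is (0.480,0.290). Picking up the resin.

Request:
{"method": "step_arm", "body": {
  "moves": [
    {"dp": [0, 0, 15], "rotation": [0, 0, 0], "jaw": 0},
    {"dp": [0, 0, 14], "rotation": [0, 0, 0], "jaw": 0},
    {"dp": [0, 0, 8], "rotation": [0, 0, 0], "jaw": 0},
    {"dp": [0, 0, 4], "rotation": [0, 0, 0], "jaw": 0},
    {"dp": [0, 0, 1], "rotation": [0, 0, 0], "jaw": 0},
    {"dp": [0, 0, 0], "rotation": [0, 0, 0], "jaw": 0},
    {"dp": [0, 0, 0], "rotation": [0, 0, 0], "jaw": 1},
    {"dp": [0, 0, 0], "rotation": [0, 0, 0], "jaw": 1},
    {"dp": [0, 0, 0], "rotation": [0, 0, 0], "jaw": 1},
    {"dp": [0, 0, 0], "rotation": [0, 0, 0], "jaw": 1},
    {"dp": [0, 0, 0], "rotation": [0, 0, 0], "jaw": 1},
    {"dp": [0, 0, 0], "rotation": [0, 0, 0], "jaw": 1},
    {"dp": [0, 0, 0], "rotation": [0, 0, 0], "jaw": 1},
    {"dp": [0, 0, 0], "rotation": [0, 0, 0], "jaw": 1},
    {"dp": [0, 0, 0], "rotation": [0, 0, 0], "jaw": 1},
    {"dp": [0, 0, 0], "rotation": [0, 0, 0], "jaw": 1}
  ],
  "grip_force": 15
}}

```text
t: 32.22
tool_pos: [0.5439, -0.3149, 0.004]
tcp_rot: [-0.002, 0.712, 0.702, -0.001]
force: [0.1, -0.1, -0.8]
gripper_width: 0.0315
grip_force: 15.0
```

Request:
{"method": "step_arm", "body": {
  "moves": [
    {"dp": [0, 0, -15], "rotation": [0, 0, 0], "jaw": 1},
    {"dp": [0, 0, -35], "rotation": [0, 0, 0], "jaw": 1},
    {"dp": [0, 0, -40], "rotation": [0, 0, 0], "jaw": 1},
    {"dp": [20, -2, 0], "rotation": [0, 0, 0], "jaw": 1},
    {"dp": [35, -4, 0], "rotation": [0, 0, 0], "jaw": 1},
    {"dp": [35, -4, 0], "rotation": [0, 0, 0], "jaw": 1},
    {"dp": [35, -4, 0], "rotation": [0, 0, 0], "jaw": 1},
    {"dp": [35, -4, 0], "rotation": [0, 0, 0], "jaw": 1},
    {"dp": [35, -4, 0], "rotation": [0, 0, 0], "jaw": 1},
    {"dp": [35, -4, 0], "rotation": [0, 0, 0], "jaw": 1},
    {"dp": [35, -4, 0], "rotation": [0, 0, 0], "jaw": 1},
    {"dp": [35, -4, 0], "rotation": [0, 0, 0], "jaw": 1},
    {"dp": [35, -4, 0], "rotation": [0, 0, 0], "jaw": 1},
    {"dp": [35, -4, 0], "rotation": [0, 0, 0], "jaw": 1},
    {"dp": [35, -4, 0], "rotation": [0, 0, 0], "jaw": 1},
    {"dp": [35, -5, 0], "rotation": [0, 0, 0], "jaw": 1},
    {"dp": [35, -5, 0], "rotation": [0, 0, 0], "jaw": 1},
    {"dp": [35, -5, 0], "rotation": [0, 0, 0], "jaw": 1},
    {"dp": [35, -5, 0], "rotation": [0, 0, 0], "jaw": 1}
  ]
}}

```text
t: 33.8
tool_pos: [0.4853, 0.2324, 0.0946]
tcp_rot: [-0.001, 0.712, 0.702, -0.001]
force: [0.5, -0.2, 0.0]
gripper_width: 0.0316
grip_force: 15.0
```

Request:
{"method": "step_arm", "body": {
  "moves": [
    {"dp": [30, -3, 0], "rotation": [0, 0, 0], "jaw": 1},
    {"dp": [20, -3, 0], "rotation": [0, 0, 0], "jaw": 1},
    {"dp": [8, 0, 0], "rotation": [0, 0, 0], "jaw": 1},
    {"dp": [0, 0, 20], "rotation": [0, 0, 0], "jaw": 1},
    {"dp": [0, 0, 30], "rotation": [0, 0, 0], "jaw": 1},
    {"dp": [0, 0, 20], "rotation": [0, 0, 0], "jaw": 1},
    {"dp": [0, 0, 8], "rotation": [0, 0, 0], "jaw": 1},
    {"dp": [0, 0, 0], "rotation": [0, 0, 0], "jaw": 1},
    {"dp": [0, 0, 0], "rotation": [0, 0, 0], "jaw": 1}
  ]
}}

```text
t: 34.55
tool_pos: [0.4807, 0.2887, 0.0168]
tcp_rot: [-0.001, 0.712, 0.702, -0.001]
force: [0.3, -0.5, 0.2]
gripper_width: 0.0317
grip_force: 15.0
```

Request:
{"method": "step_arm", "body": {
  "moves": [
    {"dp": [2, 0, 5], "rotation": [0, 0, 0], "jaw": 1},
    {"dp": [0, 0, 4], "rotation": [0, 0, 0], "jaw": 1},
    {"dp": [0, 0, 2], "rotation": [0, 0, 0], "jaw": 1},
    {"dp": [0, 0, 1], "rotation": [0, 0, 0], "jaw": 1},
    {"dp": [0, 0, 0], "rotation": [0, 0, 0], "jaw": 1}
  ]
}}

```text
t: 34.97
tool_pos: [0.4802, 0.291, 0.0045]
tcp_rot: [-0.001, 0.712, 0.702, -0.001]
force: [-0.4, 0.0, -0.6]
gripper_width: 0.0315
grip_force: 15.0
```

Request:
{"method": "step_arm", "body": {
  "moves": [
    {"dp": [0, 0, 0.8], "rotation": [0, 0, 0], "jaw": 1},
    {"dp": [0, 0, 0], "rotation": [0, 0, 0], "jaw": 1}
  ]
}}

```text
t: 35.13
tool_pos: [0.4804, 0.2912, 0.0039]
tcp_rot: [-0.001, 0.712, 0.702, -0.001]
force: [0.2, -0.7, -0.1]
gripper_width: 0.0318
grip_force: 15.0
```

Down at the original grasp height. Now I'll release, lift and check.

Request:
{"method": "step_arm", "body": {
  "moves": [
    {"dp": [0, 0, 0.4], "rotation": [0, 0, 0], "jaw": 1},
    {"dp": [0, 0, 0], "rotation": [0, 0, 0], "jaw": 0},
    {"dp": [0, 0, 0], "rotation": [0, 0, 0], "jaw": 0},
    {"dp": [0, 0, 0], "rotation": [0, 0, 0], "jaw": 0},
    {"dp": [0, 0, 0], "rotation": [0, 0, 0], "jaw": 0},
    {"dp": [0, 0, -15], "rotation": [0, 0, 0], "jaw": 0},
    {"dp": [0, 0, -35], "rotation": [0, 0, 0], "jaw": 0},
    {"dp": [0, 0, -40], "rotation": [0, 0, 0], "jaw": 0},
    {"dp": [0, 0, -40], "rotation": [0, 0, 0], "jaw": 0},
    {"dp": [-40, 0, 0], "rotation": [0, 0, 0], "jaw": 0},
    {"dp": [-40, 0, 0], "rotation": [0, 0, 0], "jaw": 0},
    {"dp": [-40, 0, 0], "rotation": [0, 0, 0], "jaw": 0},
    {"dp": [-40, 0, 0], "rotation": [0, 0, 0], "jaw": 0},
    {"dp": [-40, 0, 0], "rotation": [0, 0, 0], "jaw": 0},
    {"dp": [-40, 0, 0], "rotation": [0, 0, 0], "jaw": 0},
    {"dp": [-40, 0, 0], "rotation": [0, 0, 0], "jaw": 0},
    {"dp": [0, 0, 0], "rotation": [0, 0, 0], "jaw": 0}
  ]
}}

```text
t: 36.55
tool_pos: [0.4763, 0.0014, 0.1328]
tcp_rot: [-0.0, 0.716, 0.698, -0.003]
force: [0.5, -1.5, -0.6]
gripper_width: 0.0871
grip_force: 0.0
```

Run:
```python
from m import *
A=bot.grab_frame("scene")[...,::-1];B=bot.grab_frame("top")[...,::-1].copy()
print(bot.observe()["tool_pos"])
try: measure("top",B,names=["long","usb"])
except Exception as e: print(e)
cv2.imwrite("pics/end.png",cv2.resize(np.vstack([np.hstack([A[110:270,240:400],B[170:330,190:350]]),np.hstack([A[230:390,240:400],B[170:330,320:480]])]),(600,600),interpolation=cv2.INTER_CUBIC))
```

```text
[0.47674361 0.00919605 0.13307991]
top long (array([479.4, 289.5]), array([117.5,  57.9]), 43.5)
   obj bbox (218, 245, 14, 13) (0.023, (array([479.7, 289.3]), 38.7))
top usb (array([ 644. , -166.6]), array([ 7.1, 27.5]), 14.1)
```

View pics/end.png

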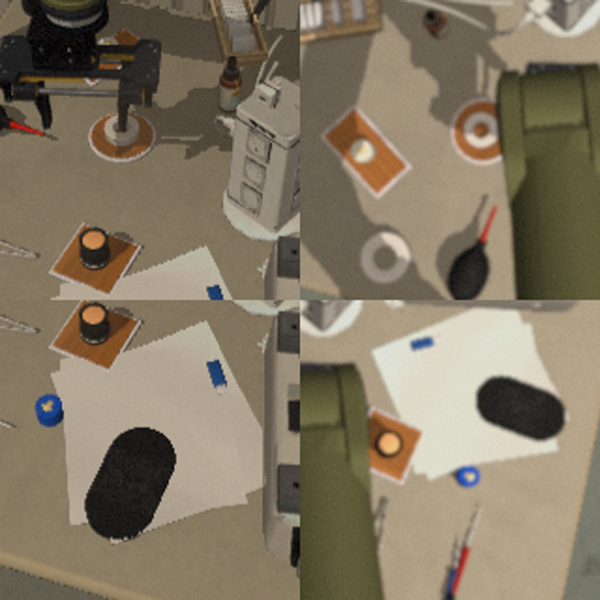

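The final picture shows the loupe upright mid-square plate, the ring flat mid-round plate and the resin on the long plate's middle. The mat is empty, the bottle and USB stick have not moved, and the gripper is clear.

```bash
python3 -c "
from cell import bot
print(bot.finish_job())"
```

```text
the job is handed in; nothing more can be done
None
```

The job is handed in: the ring gauge lies on the round plate, the loupe stands on the square plate and the resin sample on the long plate (it went onto the mat first), each within about 4 mm of the middle by the top camera, and the dropper bottle and USB stick were not disturbed.

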